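# Clamp a gas cylinder in the tap's ratchet dock

## Robot

A 7-joint arm with a two-finger parallel gripper is mounted at the origin on the work surface. World frame = base frame: x ahead of the robot, y to its left, z up, the work surface at z = 0. Lengths are in m, angles in rad, forces in N, time in s.
With the tool pointing down it reaches from about 0.4 to 0.85 m from the base axis. Payload 10.4 kg.
Tool frame: the origin (TCP) lies on the front face of the gripper's body, between the roots of the fingers; the fingertips stand 73 mm ahead of it and the grasp point (between the pads) lies 54 mm ahead of it; x points along the fingers, y is the direction in which the jaws open and shut, and the axes are right-handed (so a half turn about x gives the same grasp; the last joint's range is limited). The gripper opens to 85 mm and grips with 20 to 120 N. Pads are 22 mm wide; open, the fingers measure 114 mm over their backs; the gripper's body (76 mm by 85 mm) begins 54 mm behind the grasp point. The pads swing forward as they close: fully open they stand 13 mm farther back than shut.
Start: joints at [-1.202, 0.332, -0.065, 1.46, 0.022, 1.35, -0.088], TCP at [0.239, 0.578, 0.304] pointing down, gripper open.
Joint ranges: [-2.6, 2.6], [-0.5, 2.12], [-1.47, 1.34], [0.16, 2.42], [-1.27, 4.41], [0.06, 2.06], [-2.6, 2.6]. Speed limits (rad/s): [2.22, 2.22, 2.79, 2.79, 3.14, 3.14, 3.14].

## Interface

Orientations are given as a unit quaternion [x, y, z, w].
In Python, from workcell import manip gives the robot as it stands. The module is installed in compiled form; this text tells all that it offers.
- The arm moves only by the tool arm_command, never from a script. Its argument "moves" is a list that holds one entry, the list of rows, each a list of 5 numbers: the closure, from 0 (fully open) to 1 (shut), then the shift along the tool's x, y, z in units of 25 mm (1.0 is 25 mm), then the turn about the tool's x in degrees. A call has 1 to 12 rows; each row shifts and turns the commanded pose from where the row before left it, along the tool's axes as they then stand; what a row does not reach is not made up. A row lasts 1/12 s, in which the tool goes at most 41.7 mm and 7.16 degrees, less where a joint would pass 70% of its speed; a pose out of reach is approached as far as the arm can. A call is refused whole if a number of a shift passes 1 or a number of a turn 7.16, either way. A call with a gripper value outside its range is refused whole. The fingers move at their own pace and stop on an object; "force" is the grip in N (left out, the last holds). Time passes only in rows, so rows that do not move let the fingers close. It gives the time, the measured TCP pose, the force and the opening at its end, in the units of the state.
- manip.get_obs(): the state, without advancing time (a new reading comes with each control period).
- manip.camera(name): name is "scene" or "top"; returns the picture (384x512x3 uint8, red, green, blue); there is no depth.
- manip.camera_info(name): a dict with "vfov" (degrees; the focal length in pixels is half the picture's height over the tangent of half this angle, whatever the lens; pixels are square), "cx", "cy" (the principal point, pixels), "dist_coeffs" ([k1, k2, p1, p2, k3] as OpenCV has them; the pictures are not rectified), "pose" (4x4, takes a point from camera to world coordinates). Camera axes: x right, y down, z forward; pixel columns grow to the right and rows downward; lengths in m; the calibration is good to about 2 mm. A picture is of the moment at which its call begins. camera_info takes no time and is no camera call.
- manip.hand_in(): hands the job in, once; it reports no verdict.
Trained networks look in the newest picture that a camera, given by its name, has taken for a name from the list of things; names that differ only in an ending like _2 or _b are one class to them, and where a whole thing is asked for, a point or a joint stands for the part that bears it (a point fixed in the world has none). Each returns a list of dicts, best first, with "confidence" (0 to 1); they miss things now and then, are a little off and sometimes report something else, mostly with a low value. They report only what shows in the picture. A call takes as long as a camera call. They do not tell look-alikes from the thing itself.
- manip.regions_of(query, camera): "mask" (384x512 bool, what is visible of it) and "rect" ([left, top, right, bottom] in pixels, round what is visible of it).
- manip.pinpoint(query, camera): "pixel" ([row, column] in pixels: a listed point, or the origin of a listed thing).
The state is a dict: "clock": time; "joint_pos": joint angles; "joint_velocities": joint speeds; "tau": joint torques, N m; "position": TCP position; "ee_rot": TCP orientation; "ft_force": force on the tool from outside, world axes, zero at the start; "torque": the same for the moment, N m; "grip_width": opening from 0.0 (shut) to 1.0 (fully open).
Only numpy, scipy, OpenCV 4.12 (cv2) and the standard library are available. Lean on these libraries where they do the work, as an engineer would, in place of code of your own. Each camera call takes 0.05 s, during which the arm holds its last target.

## Task

First stand the lying gas cylinder up, valve on top, in the corner of the clamp dock: butt its foot against the dock's end stop and lift the valve end. Then check the ratchet by swinging its handle loose all the way back to the rest (the clamp arm must stay put), and pump the handle to and fro, since it only drives the arm one way, until the clamp arm is snug against the cylinder standing tight in the corner. Finish with the handle back at its rest; move the clamp arm only by the handle, never by hand, and leave the other things on the counter undisturbed.

Things in the scene. Friction and masses are not known exactly. Their poses are not given: they have to be found in the camera images.
- cyl_mid (a point): middle of the gas cylinder, on its axis: a plain steel tube 50 mm in diameter, 165 mm long over all, straight for 135 mm from its flat foot, then a shoulder and a brass valve 24 mm in diameter; 0.3 to 0.5 kg. x axis: along the cylinder from foot to valve. At the start it lies on the counter, valve away from the end stop, foot 50 to 90 mm off it, up to 0.22 rad askew.
- cyl_foot (a point): centre of the cylinder's flat foot face, 82.5 mm from cyl_mid; same axes as cyl_mid.
- seat (a point): on the counter, where the foot's centre is when the cylinder stands tight in the dock's corner (touching both stops); axes: the dock's (z up). Butted against the end stop and lying in line, the cylinder's axis is straight above the seat's +y axis.
- pivot (a point): on the upright axis shared by the ratchet wheel, clamp arm and handle, at the height of the knob's middle (98 mm above the counter); 61 mm to -x and 40 mm to -y of the seat.
- knob (a point): middle of the handle's upright round black knob, 22 mm in diameter and 50 mm tall (73 to 123 mm above the counter), 105 mm from the pivot axis. Under it the flat handle bar, its top 73 mm above the counter.
- handle (a joint): angle of the handle, 0 at its rest to 0.9, growing clockwise seen from above. Growing, its pawl grips one of the wheel's 20 teeth (after up to 0.31 rad of lost motion) and drives the clamp arm, about 3 N at the knob; shrinking, it ticks loosely and the arm stays. It stays where left. At 0 it points from the pivot at 227 degrees, counted from the seat's x towards y.
- ratchet (a joint): angle of the ratchet wheel and its clamp arm, 0 fully open, growing clockwise as it closes; stiff, stays where left. Starts at 0.09 to 0.56 and touches a cylinder standing tight in the corner at about 1.57: two to four strokes.
- clamp_arm: the clamp arm: an aluminium bar 90 mm long, 16 mm wide, between 16 and 46 mm above the counter, turning about the pivot axis below the handle; origin on the pivot axis, its x axis along the bar. At ratchet angle 0 it points from the pivot at 150 degrees in the seat's axes.
- clamp_tip (a point): near the free end of the clamp arm, 82 mm from the pivot axis, 31 mm above the counter.
- cylinder: the gas cylinder; origin on its skin, under its middle as it lies at the start; x axis from foot to valve.
- dock: steel fitting fixed on the counter, without floor plate; origin 35 mm to -x and 5 mm to +y of the seat, same axes. End stop: upright plate 60 mm high, its face (looking to +y) at y = -25 mm of the seat, from x = -42 to +25. Back stop: upright plate 45 mm high, its face (looking to -x) at x = +25 mm of the seat, from y = -25 to +15.
- shaker: bystander: aluminium shaker, 52 mm in diameter, 83 mm tall; origin under its middle.
- tumbler: bystander: glass tumbler, 76 mm in diameter, 90 mm tall; origin under its middle.
- tamper: bystander: steel tamper with wooden grip, 58 mm in diameter, 85 mm tall; origin under its middle.
- pitcher: bystander: steel pitcher with a handle, 90 mm in diameter, 100 mm tall; origin under its middle.
- bowl: bystander: white bowl, 120 mm in diameter, 50 mm tall; origin under its middle.
Not all that is in view belongs to the job. What is shaped like the dock but red or yellow is not meant.

How it is judged:
On the way, in this order (a step that is already met when the one before it is completed fails the run):
1. the cylinder stands upright in the dock's corner, valve up (angle between cyl_mid's own x axis and vertical below 0.08 rad and horizontal distance between cyl_foot and seat below 0.018 m and height (world z) of cyl_foot below 0.005 m), for 0.2 s.
2. the handle has been swung loose back to its rest and the clamp arm has stayed put (value of joint handle below 0.12 rad and distance of clamp_tip from where it was at the start of the episode below 0.02 m), for 0.1 s.
3. the handle has driven the clamp arm part of the way round, the cylinder still standing (distance of clamp_tip from where it was at the start of the episode above 0.03 m and angle between cyl_mid's own x axis and vertical below 0.1 rad), for 0.1 s.
At the end, for the whole second after the job is handed in: the cylinder stands upright (within 0.06 rad), valve up, its foot on the counter and within 6 mm of its place in the corner of the stops, at rest; the clamp arm is closed on it (ratchet beyond 1.51 rad, that is within about 4 mm of the cylinder); the handle is back within 0.12 rad of its rest (angle between cyl_mid's own x axis and vertical below 0.06 rad and horizontal distance between cyl_foot and seat below 0.006 m and height (world z) of cyl_foot below 0.005 m and value of joint ratchet above 1.51 rad and value of joint handle below 0.12 rad and linear speed of cylinder below 0.01 m/s); the robot touches nothing.
It fails at once if the clamp arm is pushed by hand (contact force between the fingers and clamp_arm above 2 N).
It fails at once if a bystander is shifted by more than 20 mm (distance of any of shaker, tumbler, tamper, pitcher, bowl from where it was at the start of the episode above 0.02 m).
It fails at once if a bystander is tipped (angle between any of shaker, tumbler, tamper, pitcher, bowl's own z axis and vertical above 0.3 rad).
It also fails if it takes over 64 s, if anything falls off the work surface, if the arm or the gripper's body presses on something with over 40 N, if the wrist force passes 120 N, or if a joint passes its speed limit or range.

## Working session

There is one attempt and no reset: what is moved stays moved. The work goes in short steps, Python scripts to look and compute and a tool call to move; the robot and the scene stay as the last step left them, time stands still between calls to the robot, and variables do not carry over. Pictures are saved under pics/ and viewed, and the job is handed in when it is done.

Besides the shell and the picture viewer there is one more tool, called after "Request:" as name(argument=value, ...) on one line, values as JSON. arm_command: Moves the arm, as the interface text tells. Its arguments: {"type":"object","properties":{"moves":{"type":"array","items":{"type":"array","items":{"type":"array","items":{"type":"number"}}}},"force":{"type":"number"}},"required":["moves"]}

```bash
mkdir -p pics
cat > h.py <<'E'
import numpy as np, cv2
from workcell import manip
from scipy.spatial.transform import Rotation as R
def K(n):
    i=manip.camera_info(n); f=192/np.tan(np.radians(i['vfov'])/2)
    return np.array([[f,0,i['cx']],[0,f,i['cy']],[0,0,1.]]),np.array(i['dist_coeffs'],float),np.array(i['pose'])
def ray(n,row,col):
    k,d,T=K(n); p=cv2.undistortPoints(np.array([[[col,row]]],float),k,d)[0,0]
    return T[:3,3],T[:3,:3]@np.array([p[0],p[1],1])
def atz(n,row,col,z):
    o,v=ray(n,row,col); return o+v*(z-o[2])/v[2]
def proj(n,P):
    k,d,T=K(n); Ti=np.linalg.inv(T); rv=cv2.Rodrigues(Ti[:3,:3])[0]
    return cv2.projectPoints(np.array(P,float).reshape(-1,3),rv,Ti[:3,3],k,d)[0][:,0]
def save(n,f):
    im=manip.camera(n); cv2.imwrite('pics/'+f,im[:,:,::-1]); return im
E
python3 - <<'E'
from h import *
np.set_printoptions(precision=4,suppress=True)
o=manip.get_obs(); print(o['clock'],o['position'],o['ee_rot'],o['ft_force'],o['grip_width'])
for n in('scene','top'):
    save(n,n+'0.png'); print(n,K(n))
    for q,z in(('seat',0),('pivot',.098),('knob',.098),('cyl_mid',.025),('cyl_foot',.025),('clamp_tip',.031),('dock',0)):
        for r in manip.pinpoint(q,n)[:3]:
            print(q,r['pixel'],round(r['confidence'],2),atz(n,*r['pixel'],z))
print(manip.get_obs()['clock'])
E
```

```text
0.0 [0.2385 0.5774 0.3031] [ 0.1371  0.6937 -0.1381  0.6935] [0.0717 0.9145 0.1823] 0.9980026679976466
scene (array([[466.0791,   0.    , 260.9164],
       [  0.    , 466.0791, 195.8712],
       [  0.    ,   0.    ,   1.    ]]), array([-0.1867,  0.    ,  0.    ,  0.    ,  0.    ]), array([[-0.6821,  0.5408, -0.4922,  1.1461],
       [ 0.7309,  0.5234, -0.438 ,  0.581 ],
       [ 0.0207, -0.6585, -0.7523,  1.0864],
       [ 0.    ,  0.    ,  0.    ,  1.    ]]))
seat [208.4, 142.3] 0.92 [ 0.7236 -0.2764  0.    ]
seat [169.9, 264.8] 0.67 [ 0.3443 -0.1191  0.    ]
seat [247.5, 236.6] 0.64 [0.6251 0.0315 0.    ]
pivot [208.4, 238.3] 0.85 [ 0.5763 -0.0079  0.098 ]
pivot [167.9, 141.7] 0.85 [ 0.6665 -0.327   0.098 ]
pivot [130.5, 265.0] 0.64 [ 0.2853 -0.1763  0.098 ]
knob [181.0, 244.0] 0.81 [ 0.4917 -0.0687  0.098 ]
knob [106.0, 257.0] 0.67 [ 0.2102 -0.2827  0.098 ]
knob [145.1, 143.7] 0.58 [ 0.6007 -0.4038  0.098 ]
cyl_mid [250.3, 336.2] 0.69 [0.4531 0.2504 0.025 ]
cyl_mid [267.5, 273.1] 0.67 [0.6156 0.1607 0.025 ]
cyl_foot [248.6, 248.7] 0.84 [0.6165 0.0708 0.025 ]
cyl_foot [268.3, 273.8
[... 924 characters left out ...]
0.5754 -0.0191  0.098 ]
pivot [286.8, 342.0] 0.71 [ 0.2879 -0.1791  0.098 ]
knob [317.4, 379.8] 0.98 [ 0.2273 -0.2625  0.098 ]
knob [197.1, 294.5] 0.92 [ 0.4871 -0.0657  0.098 ]
knob [159.0, 434.5] 0.75 [ 0.5995 -0.3985  0.098 ]
cyl_mid [152.5, 213.0] 0.97 [0.6106 0.1463 0.025 ]
cyl_mid [205.9, 220.1] 0.46 [0.4691 0.1165 0.025 ]
cyl_foot [152.8, 241.5] 0.89 [0.614  0.0713 0.025 ]
clamp_tip [185.3, 251.7] 0.88 [0.5262 0.039  0.031 ]
clamp_tip [162.4, 378.9] 0.77 [ 0.6058 -0.2876  0.031 ]
clamp_tip [318.6, 323.4] 0.62 [ 0.21   -0.1508  0.031 ]
dock [278.4, 311.2] 0.85 [ 0.3013 -0.124   0.    ]
dock [139.0, 371.0] 0.76 [ 0.6815 -0.2772  0.    ]
dock [161.4, 259.7] 0.6 [0.601  0.0225 0.    ]
0.8
```

View pics/scene0.png

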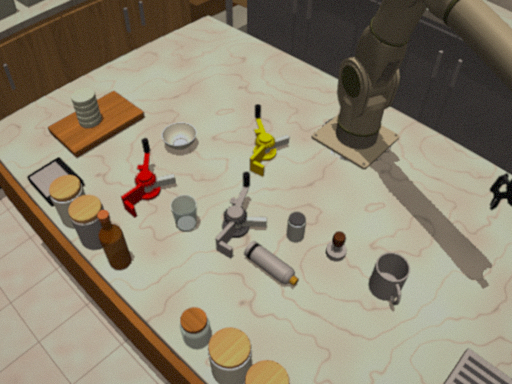

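View pics/top0.png

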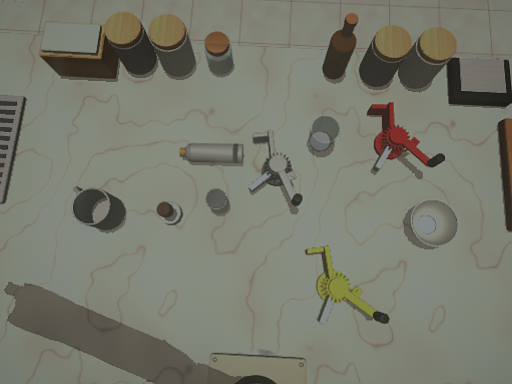

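Grey dock is near (0.63, 0.03), cylinder to its left lying along y. Refining the dock pose with an overlay.

```bash
cat > fit.py <<'E'
from h import *
from scipy.optimize import least_squares
np.set_printoptions(precision=4,suppress=True)
obs=[('top',(0,0,0),(147.5,258.9),1),('scene',(0,0,0),(247.5,236.6),1),
('top',(-.061,-.040,.098),(160.2,276.5),1),('scene',(-.061,-.040,.098),(208.4,238.3),1),
('top',(-.035,.005,0),(161.4,259.7),1),('scene',(-.035,.005,0),(240.4,243.4),1)]
def W(p,q): 
    c,s=np.cos(p[2]),np.sin(p[2]); return np.array([p[0]+c*q[0]-s*q[1],p[1]+s*q[0]+c*q[1],q[2]])
def res(p):
    return np.concatenate([w*(proj(n,W(p,q))[0]-np.array(m)[::-1]) for n,q,m,w in obs])
if __name__=='__main__':
    s=least_squares(res,[.63,.03,0.]); p=s.x; print(p,s.fun)
    for n,z in(('top',5),('scene',5)):
        im=cv2.imread(f'pics/{n}0.png'); c=proj(n,W(p,(0,.0,0)))[0].astype(int)
        x0,y0=c[0]-75,c[1]-65
        big=cv2.resize(im[y0:y0+120,x0:x0+150],None,fx=z,fy=z,interpolation=cv2.INTER_CUBIC)
        cv2.imwrite(f'pics/{n}_raw.png',big)
        def L(a,b,col):
            u=[tuple(((proj(n,W(p,t))[0]-[x0,y0]+.5)*z).astype(int)) for t in(a,b)]
            cv2.line(big,u[0],u[1],col,1)
        for h in(0,.06):
            L((-.042,-.025,h),(.025,-.025,h),(0,0,255))
        for h in(0,.045): L((.025,-.025,h),(.025,.015,h),(0,255,0))
        L((0,0,0),(0,.05,0),(255,0,0)); L((-.061,-.04,0),(-.061,-.04,.098),(255,255,0))
        cv2.imwrite(f'pics/{n}_ov.png',big)
E
python3 fit.py
```

```text
[0.6329 0.0274 0.0771] [-0.3627  2.5392 -2.977   0.8038 -0.8136  0.0624 -2.0931 -2.0306 -2.744
  1.0577 -0.4563  1.0483]
```

```bash
python3 -c "
import cv2,numpy as np
for n in('top','scene'):
    a=cv2.imread(f'pics/{n}_ov.png'); print(a.shape)"
```

```text
(600, 750, 3)
(600, 750, 3)
```

View pics/top_ov.png

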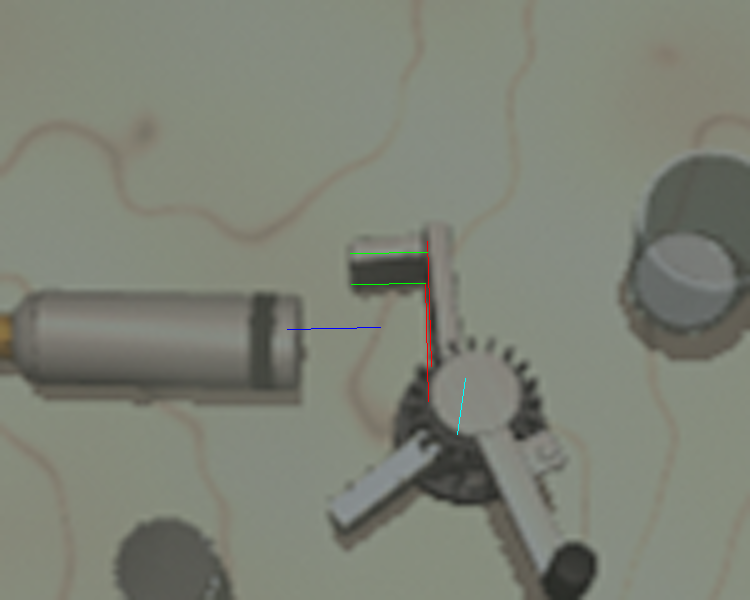

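View pics/scene_ov.png

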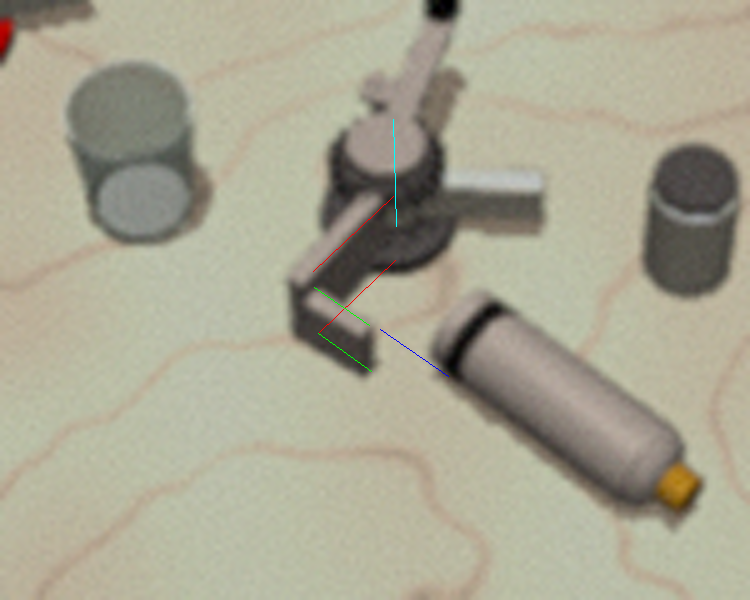

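```bash
python3 -c "
import cv2
from h import *
a=cv2.imread('pics/top0.png')[125:185,235:310]; cv2.imwrite('pics/ta.png',cv2.resize(a,None,fx=10,fy=10,interpolation=cv2.INTER_CUBIC))
a=cv2.imread('pics/scene0.png')[205:265,205:280]; cv2.imwrite('pics/sa.png',cv2.resize(a,None,fx=10,fy=10,interpolation=cv2.INTER_CUBIC))
"
```

```text
(no output)
```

View pics/ta.png

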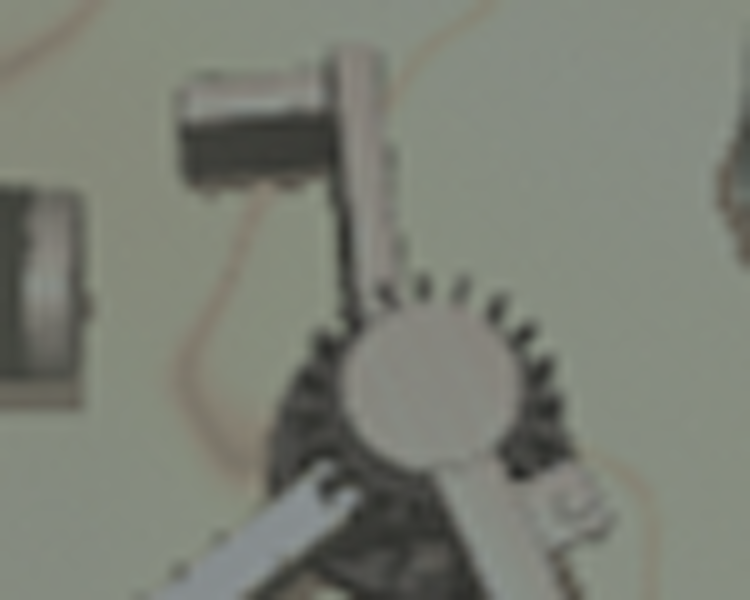

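View pics/sa.png

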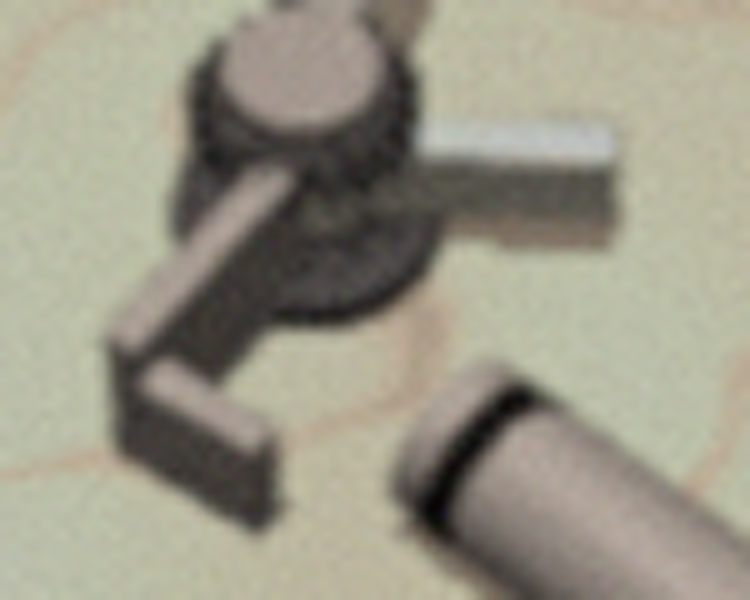

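```bash
cat > fit2.py <<'E'
from fit import *
T=lambda u,v:((u+.5)/10-.5+235,(v+.5)/10-.5+125)
S=lambda u,v:((u+.5)/10-.5+205,(v+.5)/10-.5+205)
def pts(t,h):
    return [('top',(.025,.015,.045),T(180,122)),('top',(.025,.015,0),T(183,183)),('top',(.025+t,.015,.045),T(180,76)),
 ('top',(.025+t,-.025,.06),T(331,50)),('top',(.025+t,-.025-t,.06),T(382,48)),('top',(-.061,-.04,h),T(432,385)),
 ('scene',(.025+t,-.025-t,.06),S(110,332)),('scene',(.025+t,-.025,.06),S(135,350)),('scene',(-.042,-.025,.06),S(296,170)),
 ('scene',(.025+t,.015,0),S(262,530)),('scene',(.025+t,.015,.045),S(248,448)),('scene',(.025,.015,.045),S(275,432)),('scene',(.025,.015,0),S(283,505)),
 ('scene',(.025+t,-.025-t,0),S(118,450)),('scene',(-.061,-.04,h),S(300,70))]
def r2(q):
    return np.concatenate([proj(n,W(q[:3],a))[0]-np.array(m) for n,a,m in pts(q[3],q[4])])
s=least_squares(r2,[.633,.027,.1,.01,.08],loss='soft_l1'); q=s.x
print(q); print(r2(q).reshape(-1,2))
E
python3 fit2.py
```

```text
[0.6308 0.0252 0.1504 0.0099 0.0714]
[[ 0.1573 -0.2804]
 [ 0.1176 -0.2549]
 [-0.1898  0.7354]
 [ 0.134  -0.2713]
 [-1.1195 -0.4137]
 [ 0.0085  0.1018]
 [-0.4814 -0.5015]
 [-0.095  -0.5821]
 [ 0.6662 -0.7733]
 [-0.3019  0.8487]
 [ 0.5932 -0.1684]
 [ 0.0827 -1.0237]
 [-0.2746  0.9262]
 [-0.0977  0.2544]
 [-0.0954 -0.0498]]
```

```bash
cat > cyl.py <<'E'
from h import *
from scipy.optimize import minimize
np.set_printoptions(precision=4,suppress=True)
M={}
for n in('top','scene'):
    for r in manip.regions_of('cylinder',n): print(n,r['rect'],r['confidence'],r['mask'].sum())
    M[n]=max(manip.regions_of('cylinder',n),key=lambda r:r['confidence'])['mask']
a=np.linspace(0,2*np.pi,40)
def pts(p):
    o=[]
    for s,r in((0,.025),(.135,.025),(.145,.012),(.165,.012)):
        for t in a: 
            l=r*np.cos(t); z=.025+r*np.sin(t); c,si=np.cos(p[2]),np.sin(p[2])
            o.append((p[0]+c*s-si*l,p[1]+si*s+c*l,z))
    return np.array(o)
def cost(p):
    c=0
    for n,m in M.items():
        u=proj(n,pts(p)); im=np.zeros((384*4,512*4),np.uint8)
        # two hulls
        for i in((0,80),(80,160)):
            h=cv2.convexHull(((u[i[0]:i[1]]+.5)*4).astype(np.int32)); cv2.fillConvexPoly(im,h,255)
        im=cv2.resize(im,(512,384),interpolation=cv2.INTER_AREA)/255.
        c+=np.abs(im-m).sum()/m.sum()
    return c
best=None
for y in(1.4,1.6,1.75):
    s=minimize(cost,[.614,.071,y],method='Nelder-Mead',options=dict(initial_simplex=[[.614,.071,y],[.619,.071,y],[.614,.077,y],[.614,.071,y+.08]]))
    if best is None or s.fun<best.fun: best=s
p=best.x; print('foot,yaw',p,best.fun,'mid',p[:2]+.0825*np.array([np.cos(p[2]),np.sin(p[2])]))
for n in M:
    im=cv2.imread(f'pics/{n}0.png'); u=proj(n,pts(p))
    for x in u: im[int(x[1]+.5),int(x[0]+.5)]=(0,0,255)
    c=u.mean(0).astype(int); cv2.imwrite(f'pics/{n}_cyl.png',cv2.resize(im[c[1]-40:c[1]+40,c[0]-50:c[0]+50],None,fx=5,fy=5))
E
python3 cyl.py
python3 - <<'E'
from fit import *
p=[.6308,.0252,.1504]; pv=W(p,(-.061,-.04,.098)); print('pivot',pv)
for n,k in(('top',(197.1,294.5)),('scene',(181.0,244.))):
    k=atz(n,*k,.098)-pv; print(np.hypot(*k[:2]),'handle',(np.radians(227)+p[2]-np.arctan2(k[1],k[0]))%(2*np.pi))
for n,k in(('top',(185.3,251.7)),('scene',(222.2,262.7))):
    k=atz(n,*k,.031)-pv; print(np.hypot(*k[:2]),'ratchet',np.radians(150)+p[2]-np.arctan2(k[1],k[0]))
o=manip.get_obs(); print(o['clock'],R.from_quat(o['ee_rot']).as_matrix())
for b,h in(('shaker',0),('tumbler',0),('tamper',0),('pitcher',0)):
  for n in('top','scene'):
    r=manip.pinpoint(b,n)[0]; print(b,n,r['confidence'],atz(n,*r['pixel'],0))
E
```

```text
top [178.1, 144.4, 241.7, 162.5] 0.56 1091
scene [244.5, 240.6, 299.2, 286.3] 0.8 1060
foot,yaw [0.6152 0.0705 1.6166] 0.17234056737718523 mid [0.6114 0.1529]
pivot [ 0.5765 -0.0235  0.098 ]
0.09885316369654971 handle 0.5299705918838313
0.09607904048814005 handle 0.4803634840424529
0.08022744974487665 ratchet 0.5200346670060996
0.0804665218789847 ratchet 0.5117534357796876
1.0 [[ 0.      0.3818  0.9242]
 [ 0.0001  0.9242 -0.3818]
 [-1.      0.0001 -0.    ]]
shaker top 0.62 [0.5338 0.0379 0.    ]
shaker scene 0.74 [0.4716 0.1095 0.    ]
tumbler top 0.9 [ 0.6751 -0.1394  0.    ]
tumbler scene 0.68 [ 0.6703 -0.1417  0.    ]
tamper top 0.83 [0.4481 0.2408 0.    ]
tamper scene 0.92 [0.4309 0.2403 0.    ]
pitcher top 0.73 [ 0.574  -0.0257  0.    ]
pitcher scene 0.79 [0.4433 0.4161 0.    ]
```

```bash
python3 -c "
import cv2,numpy as np
cv2.imwrite('pics/cc.png',np.vstack([cv2.imread('pics/top_cyl.png'),cv2.imread('pics/scene_cyl.png')])[:,:,:][::1][:800])
a=cv2.imread('pics/cc.png');cv2.imwrite('pics/cc.png',cv2.resize(a,None,fx=.75,fy=.75))"
```

```text
(no output)
```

View pics/cc.png

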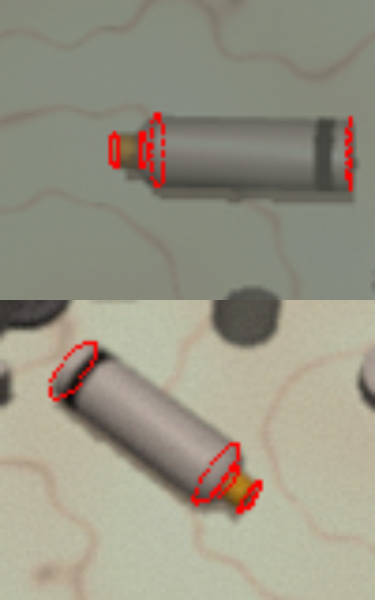

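Request:
arm_command(moves=[[[0,0,0,0,6.53],[0,0,0,0,6.53],[0,0,0,0,6.53],[0,0,0,0,6.53],[0,0,0,0,6.53],[0,0,0,0,6.53],[0,0,0,0,6.53],[0,0,0,0,6.53],[0,0,0,0,6.53],[0,0,0,0,6.53],[0,0,0,0,0]]], force=25)

```text
clock: 2.32
position: [0.2386, 0.5777, 0.3039]
ee_rot: [0.491, 0.508, -0.491, 0.508]
ft_force: [-0.1, -0.6, -1.0]
grip_width: 1.001
```

```bash
cat > go.py <<'E'
import sys
from h import *
np.set_printoptions(precision=4,suppress=True)
o=manip.get_obs(); m=R.from_quat(o['ee_rot']).as_matrix(); yaw=np.arctan2(m[1,1],m[0,1])
print('t',o['clock'],'pos',o['position'],'yaw',yaw,'F',o['ft_force'],'w',o['grip_width'],'down',m[:,0], 'q', o['joint_pos'])
if len(sys.argv)>3:
    d=m.T@(np.array([float(x) for x in sys.argv[1:4]])-o['position'])/.025
    print('units',d,'rows>=',np.ceil(np.abs(d).max()))
    if len(sys.argv)>4: print('turn deg', -np.degrees(float(sys.argv[4])-yaw))
E
python3 go.py .608 .191 .16 .039
```

```text
t 2.3167 pos [0.2386 0.5777 0.3039] yaw 0.03398144253308228 F [-0.0746 -0.6495 -1.0462] w 1.0010615864746597 down [ 0.0001  0.0001 -1.    ] q [-1.3215  0.3288  0.0885  1.4675 -0.0292  1.3464 -1.1972]
units [ 5.7574 14.2427 15.961 ] rows>= 16.0
turn deg -0.2875421620982506
```

Request:
arm_command(moves=[[[0,0,0.838,0.939,0],[0,0,0.838,0.939,0],[0,0,0.838,0.939,0],[0,0,0.838,0.939,0],[0,0,0.838,0.939,0],[0,0,0.838,0.939,0],[0,0,0.838,0.939,0],[0,0,0.838,0.939,0],[0,0,0.838,0.939,0],[0,0,0.838,0.939,0],[0,0,0.838,0.939,0],[0,0,0.838,0.939,0]]])

```text
clock: 3.32
position: [0.5018, 0.3048, 0.3041]
ee_rot: [0.489, 0.511, -0.489, 0.511]
ft_force: [1.3, 0.7, 0.5]
grip_width: 1.001
```

Request:
arm_command(moves=[[[0,0,0.838,0.939,0],[0,0,0.838,0.939,0],[0,0,0.838,0.939,0],[0,0,0.838,0.939,0],[0,0,0.838,0.939,0],[0,1,0,0,0],[0,1,0,0,0],[0,1,0,0,0],[0,1,0,0,0],[0,1,0,0,0],[0,0.7,0,0,0],[0,0,0,0,0]]])

```text
clock: 4.32
position: [0.6083, 0.1925, 0.1573]
ee_rot: [0.487, 0.512, -0.491, 0.51]
ft_force: [-0.3, 0.6, -0.7]
grip_width: 0.996
```

```bash
python3 go.py .608 .191 .082 .039
python3 - <<'E'
from h import *
a=save('top','t1.png');b=save('scene','s1.png')
cv2.imwrite('pics/v1.png',cv2.resize(np.vstack([a[90:250,100:350],b[170:330,180:430]])[:,:,::-1],None,fx=1.8,fy=1.8))
E
```

```text
t 4.3167 pos [0.6083 0.1925 0.1573] yaw 0.04332454171425966 F [-0.3454  0.6161 -0.7064] w 0.9959637131222058 down [-0.0058 -0.0023 -1.    ] q [-0.6486  0.4923  0.3552  1.5998 -0.1862  1.0894 -0.2012]
units [3.0113 0.0045 0.0518] rows>= 4.0
turn deg 0.24777798855534852
```

View pics/v1.png

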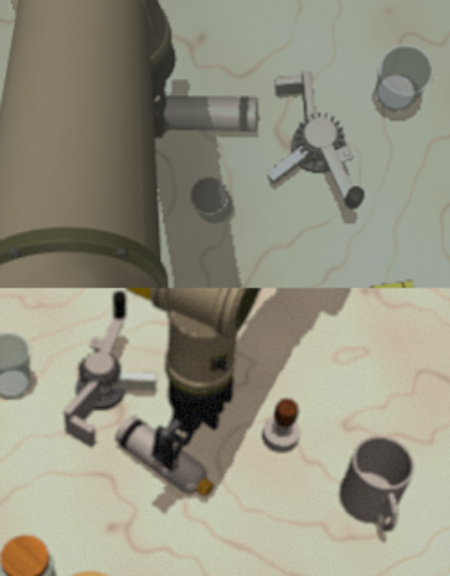

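Request:
arm_command(moves=[[[0,0.77,0,0.015,0],[0,0.77,0,0.015,0],[0,0.77,0,0.015,0],[0,0.77,0,0.015,0],[0,0,0,0,0],[0,0,0,0,0]]])

```text
clock: 4.92
position: [0.6107, 0.1915, 0.0855]
ee_rot: [0.49, 0.51, -0.49, 0.51]
ft_force: [0.2, 0.2, -0.2]
grip_width: 1.002
```

```bash
python3 go.py .608 .191 .08 .039
python3 - <<'E'
from h import *
b=save('scene','s2.png')
cv2.imwrite('pics/v2.png',cv2.resize(b[210:330,200:360][:,:,::-1],None,fx=4,fy=4))
E
```

```text
t 4.9167 pos [0.6107 0.1915 0.0855] yaw 0.04035275276824377 F [ 0.208   0.1658 -0.1987] w 1.0016852392771802 down [ 0.0004  0.0002 -1.    ] q [-0.6282  0.5789  0.3325  1.6419 -0.2202  0.9574 -0.1783]
units [ 0.22   -0.108   0.0173] rows>= 1.0
turn deg 0.07750702434500696
```

View pics/v2.png

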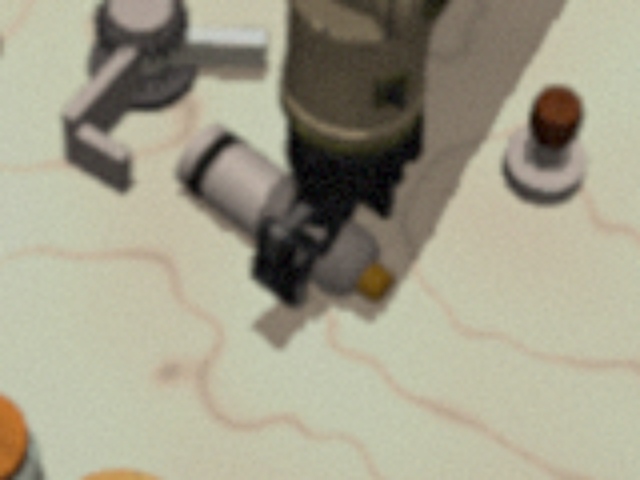

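Request:
arm_command(moves=[[[0,0.2,-0.08,0,0],[0,0,0,0,0],[0.6,0,0,0,0],[0.6,0,0,0,0],[0.6,0,0,0,0],[0.6,0,0,0,0],[0.6,0,0,0,0],[0.6,0,0,0,0],[0.6,0,0,0,0],[0.6,0,0,0,0]]], force=25)

```text
clock: 5.8
position: [0.6085, 0.1914, 0.08]
ee_rot: [0.49, 0.51, -0.49, 0.51]
ft_force: [-1.3, -0.3, 5.3]
grip_width: 0.577
```

```bash
python3 go.py
```

```text
t 5.8 pos [0.6085 0.1914 0.08  ] yaw 0.039359367722084114 F [-1.2644 -0.2825  5.2558] w 0.5770245537768166 down [ 0.0006  0.0004 -1.    ] q [-0.6286  0.5821  0.3307  1.6504 -0.2223  0.9455 -0.1785]
```

Request:
arm_command(moves=[[[0.6,0,-0.05,0.18,-1.59],[0.6,0,-0.05,0.18,-1.59],[0.6,0,-0.05,0.18,-1.59],[0.6,0,-0.05,0.18,-1.59],[0.6,0,0,0,0],[0.6,0,0,0,0]]])

```text
clock: 6.3
position: [0.6051, 0.1733, 0.08]
ee_rot: [0.462, 0.536, -0.461, 0.536]
ft_force: [-0.9, 1.6, 6.2]
grip_width: 0.575
```

```bash
cat >> go.py <<'E'
p=[.6308,.0252,.1504]; d=o['position'][:2]-p[:2]; c,s=np.cos(p[2]),np.sin(p[2])
print('seat frame mm',1e3*np.array([c*d[0]+s*d[1],-s*d[0]+c*d[1]]))
E
python3 go.py
python3 - <<'E'
from h import *
a=save('top','t3.png');b=save('scene','s3.png')
cv2.imwrite('pics/v3.png',cv2.resize(np.vstack([a[110:210,200:350],b[200:300,200:350]])[:,:,::-1],None,fx=3,fy=3))
E
```

```text
t 6.3 pos [0.6051 0.1733 0.08  ] yaw 0.14964721597225444 F [-0.893   1.5777  6.1565] w 0.5754487553989215 down [ 0.001   0.0008 -1.    ] q [-0.5911  0.5636  0.3103  1.6744 -0.2048  0.9344 -0.0542]
seat frame mm [ -3.1765 150.3228]
```

View pics/v3.png

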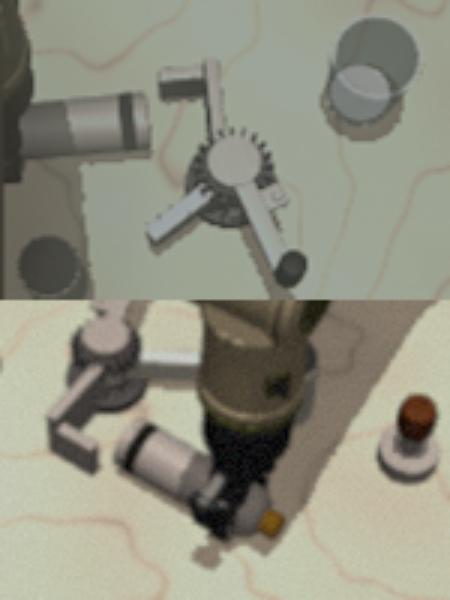

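Request:
arm_command(moves=[[[0.6,0,0,0.3,0],[0.6,0,0,0.3,0],[0.6,0,0,0.3,0],[0.6,0,0,0.3,0],[0.6,0,0,0.3,0],[0.6,0,0,0.3,0],[0.6,0,0,0.08,0],[0.6,0,0,0.08,0],[0.6,0,0,0,0]]])

```text
clock: 7.15
position: [0.6125, 0.1258, 0.08]
ee_rot: [0.462, 0.536, -0.46, 0.536]
ft_force: [-1.1, 3.5, 5.9]
grip_width: 0.576
```

```bash
python3 go.py
```

```text
t 7.15 pos [0.6125 0.1258 0.08  ] yaw 0.14984201184263818 F [-1.1116  3.5383  5.9066] w 0.5759496864813498 down [ 0.0011  0.0018 -1.    ] q [-0.523   0.5568  0.3193  1.6869 -0.2103  0.9301  0.0271]
seat frame mm [ -3.0041 102.2024]
```

Request:
arm_command(moves=[[[0.6,0,0,0.08,0],[0.6,0,0,0.08,0],[0.6,0,0,0.08,0],[0.6,0,0,0,0]]])

```text
clock: 7.48
position: [0.6132, 0.1215, 0.08]
ee_rot: [0.462, 0.537, -0.46, 0.536]
ft_force: [-0.8, 9.3, 5.9]
grip_width: 0.576
```

```bash
python3 go.py
python3 - <<'E'
from h import *
a=save('top','t4.png');b=save('scene','s4.png')
cv2.imwrite('pics/v4.png',cv2.resize(np.vstack([a[110:210,200:350],b[200:300,200:350]])[:,:,::-1],None,fx=3,fy=3))
E
```

```text
t 7.4833 pos [0.6132 0.1215 0.08  ] yaw 0.15113872638049494 F [-0.7505  9.3248  5.9007] w 0.5758081242922554 down [ 0.0009  0.0034 -1.    ] q [-0.5152  0.5564  0.3191  1.6874 -0.2121  0.9299  0.0372]
seat frame mm [-2.9613 97.8428]
```

View pics/v4.png

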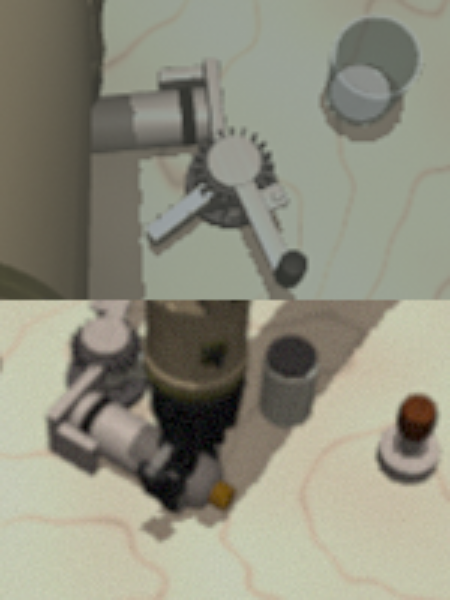

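```bash
python3 -c "
import numpy as np
s=123;t=np.radians(np.arange(0,91,7.5));y=-25+25*np.sin(t)+s*np.cos(t);z=25*np.cos(t)+s*np.sin(t)
print(np.round(np.c_[np.degrees(t)[1:],-np.diff(z)/25/2,-np.diff(y)/25/2,y[1:],z[1:]+55],3))"
```

```text
[[ 7.50000e+00 -3.17000e-01 -4.40000e-02  1.00211e+02  9.58410e+01]
 [ 1.50000e+01 -3.03000e-01 -1.00000e-03  1.00279e+02  1.10983e+02]
 [ 2.25000e+01 -2.84000e-01  4.20000e-02  9.82040e+01  1.25167e+02]
 [ 3.00000e+01 -2.60000e-01  8.40000e-02  9.40210e+01  1.38151e+02]
 [ 3.75000e+01 -2.31000e-01  1.24000e-01  8.78010e+01  1.49711e+02]
 [ 4.50000e+01 -1.99000e-01  1.63000e-01  7.96520e+01  1.59652e+02]
 [ 5.25000e+01 -1.63000e-01  1.99000e-01  6.97110e+01  1.67801e+02]
 [ 6.00000e+01 -1.24000e-01  2.31000e-01  5.81510e+01  1.74021e+02]
 [ 6.75000e+01 -8.40000e-02  2.60000e-01  4.51670e+01  1.78204e+02]
 [ 7.50000e+01 -4.20000e-02  2.84000e-01  3.09830e+01  1.80279e+02]
 [ 8.25000e+01  1.00000e-03  3.03000e-01  1.58410e+01  1.80211e+02]
 [ 9.00000e+01  4.40000e-02  3.17000e-01  0.00000e+00  1.78000e+02]]
```

Request:
arm_command(moves=[[[0.6,-0.32,0,-0.04,0],[0.6,-0.32,0,-0.04,0],[0.6,-0.3,0,0,0],[0.6,-0.3,0,0,0],[0.6,-0.28,0,0.04,0],[0.6,-0.28,0,0.04,0],[0.6,-0.26,0,0.08,0],[0.6,-0.26,0,0.08,0],[0.6,0,0,0,0]]])

```text
clock: 8.33
position: [0.614, 0.114, 0.1389]
ee_rot: [0.462, 0.536, -0.461, 0.536]
ft_force: [-0.6, 4.0, -4.2]
grip_width: 0.58
```

```bash
python3 go.py
python3 - <<'E'
from h import *
b=save('scene','s5.png')
cv2.imwrite('pics/v5.png',cv2.resize(b[190:310,190:340][:,:,::-1],None,fx=4,fy=4))
E
```

```text
t 8.3333 pos [0.614  0.114  0.1389] yaw 0.14901612937454883 F [-0.6407  4.0007 -4.1836] w 0.579982282530065 down [ 0.0011  0.0006 -1.    ] q [-0.5242  0.4808  0.3433  1.6574 -0.1826  1.0338  0.0258]
seat frame mm [-3.2992 90.3171]
```

View pics/v5.png

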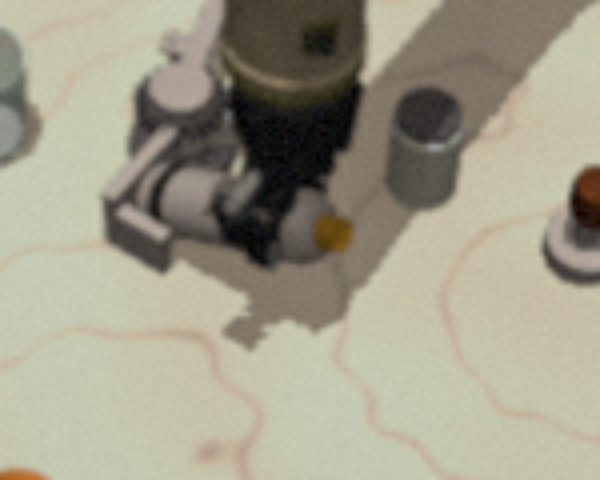

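Request:
arm_command(moves=[[[0.6,-0.23,0,0.12,0],[0.6,-0.23,0,0.12,0],[0.6,-0.2,0,0.15,0],[0.6,-0.2,0,0.15,0],[0.6,-0.16,0,0.19,0],[0.6,-0.16,0,0.19,0],[0.6,-0.12,0,0.22,0],[0.6,-0.12,0,0.22,0],[0.6,0,0,0,0]]])

```text
clock: 9.13
position: [0.6191, 0.0798, 0.1739]
ee_rot: [0.462, 0.536, -0.461, 0.536]
ft_force: [1.3, 1.6, -4.6]
grip_width: 0.579
```

```bash
python3 go.py
python3 - <<'E'
from h import *
b=save('scene','s6.png')
cv2.imwrite('pics/v6.png',cv2.resize(b[190:310,190:340][:,:,::-1],None,fx=4,fy=4))
E
```

```text
t 9.1333 pos [0.6191 0.0798 0.1739] yaw 0.14930078276456188 F [ 1.3329  1.5999 -4.5811] w 0.5791781998361614 down [ 0.0012 -0.0002 -1.    ] q [-0.4856  0.4424  0.3639  1.6321 -0.1716  1.0976  0.0738]
seat frame mm [-3.3649 55.7735]
```

View pics/v6.png

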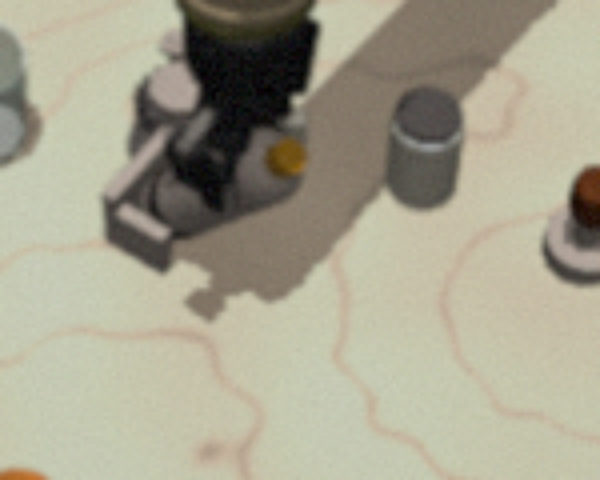

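```bash
cat > ov.py <<'E'
import sys
from fit import *
n,f,x,gy,gz,s=sys.argv[1],sys.argv[2],*[float(v)/1e3 for v in sys.argv[3:7]]
ths=[float(v) for v in sys.argv[7:]]
p=[.6308,.0252,.1504]; outs=[]
for th in ths:
    th=np.radians(th); im=cv2.imread('pics/'+f); a=np.linspace(0,2*np.pi,40)
    c0=proj(n,W(p,(0,0,.08)))[0].astype(int); x0,y0=c0[0]-40,c0[1]-45; Z=5
    big=cv2.resize(im[y0:y0+90,x0:x0+80],None,fx=Z,fy=Z,interpolation=cv2.INTER_CUBIC)
    for q,r in((0,.025),(.135,.025),(.15,.012),(.165,.012)):
        P=[W(p,(x+r*np.cos(t),gy+(q-s)*np.cos(th)-r*np.sin(t)*np.sin(th),gz+(q-s)*np.sin(th)+r*np.sin(t)*np.cos(th))) for t in a]
        cv2.polylines(big,[((proj(n,P)-[x0,y0]+.5)*Z).astype(np.int32)],True,(0,0,255) if q<.14 else (255,0,0))
    outs.append(big)
o=np.hstack(outs); k=min(1,800/o.shape[1]); cv2.imwrite('pics/ov_'+f,cv2.resize(o,None,fx=k,fy=k,interpolation=cv2.INTER_AREA))
E
python3 ov.py scene s6.png -3.4 55.8 119 123 60 45 30
```

```text
(no output)
```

View pics/ov_s6.png

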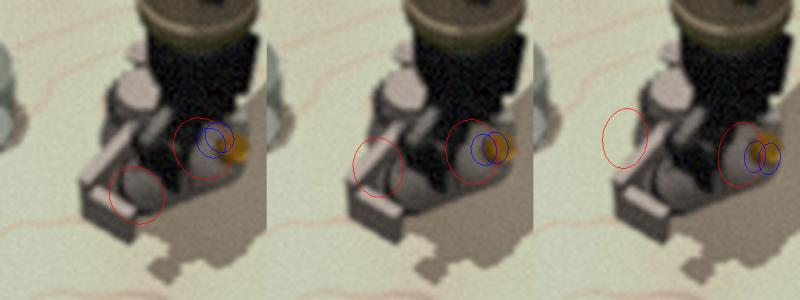

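```bash
python3 ov.py scene s6.png -3.4 55.8 119 105 60 50 40; mv pics/ov_s6.png pics/a.png;  python3 ov.py scene s6.png -3.4 55.8 119 95 60 50 40; python3 -c "
import cv2,numpy as np
cv2.imwrite('pics/b.png',np.vstack([cv2.imread('pics/a.png'),cv2.imread('pics/ov_s6.png')]))"
```

```text
(no output)
```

View pics/b.png

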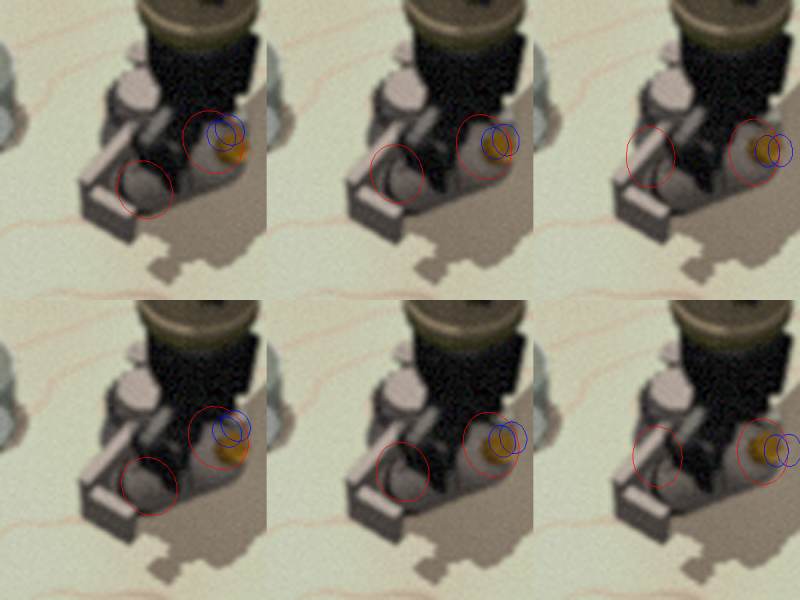

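Run:
```python
from fit import *
b=save('scene','s7.png'); a=save('top','t7.png')
for n in('scene','top'):
  for q in('cyl_mid','cyl_foot','cylinder'):
    for r in manip.pinpoint(q,n)[:2]: print(n,q,r['pixel'],r['confidence'])
A=cv2.resize(b[205:265,205:285],None,fx=8,fy=8,interpolation=cv2.INTER_CUBIC)
cv2.imwrite('pics/v7.png',A[:,:,::-1])
cv2.imwrite('pics/v7t.png',cv2.resize(a[115:205,190:310],None,fx=5,fy=5,interpolation=cv2.INTER_CUBIC)[:,:,::-1])
```

```text
scene cyl_mid [234.5, 246.7] 0.98
scene cyl_foot [242.8, 232.8] 0.58
scene cyl_foot [220.5, 184.0] 0.46
scene cylinder [242.0, 253.3] 0.62
scene cylinder [234.0, 289.9] 0.48
top cyl_mid [138.7, 240.6] 0.51
top cyl_foot [150.1, 258.3] 0.81
```

View pics/v7.png

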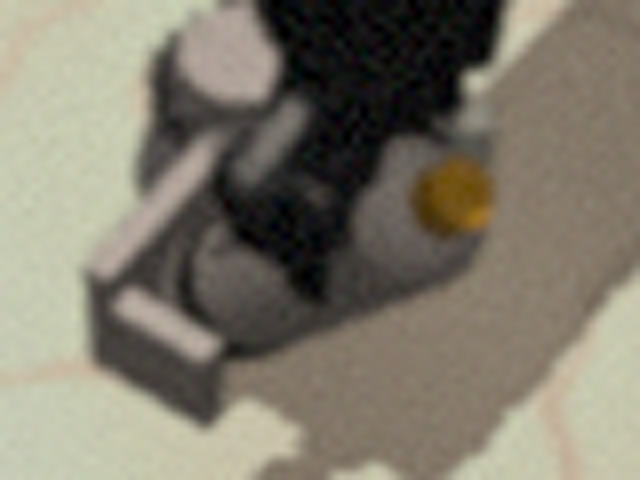

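View pics/v7t.png

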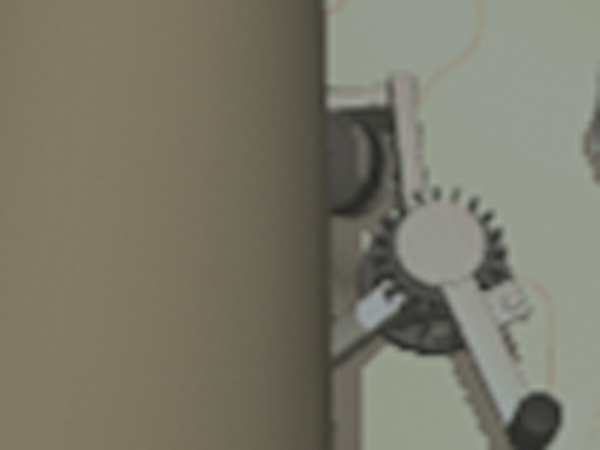

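Run:
```python
from fit import *
p=[.6308,.0252,.1504]
for th in range(30,70,5):
    t=np.radians(th)
    P=lambda s,dy=0,dz=0:proj('scene',W(p,(-.0034,-.025+.025*np.sin(t)+s*np.cos(t)+dy,.025*np.cos(t)+s*np.sin(t)+dz)))[0]
    y,z=-25+25*np.sin(t),25*np.cos(t)
    s=(55.8-y)/np.cos(t)
    print(th,'valve end px',P(.165),'mid',P(.0825),'foot',P(0),'s at y=55.8:',s,'z there',z+s*np.sin(t))
```

```text
30 valve end px [274.3343 247.418 ] mid [251.4414 243.5975] foot [230.5471 240.0705] s at y=55.8: 78.86604677130288 z there 61.0836584802624
35 valve end px [272.589  243.8581] mid [250.8308 242.1799] foot [231.0848 240.6234] s at y=55.8: 81.13339831668291 z there 67.01500658275774
40 valve end px [270.4379 240.2491] mid [250.0259 240.7581] foot [231.5926 241.1901] s at y=55.8: 84.49941819861613 z there 73.46629012176616
45 valve end px [267.8978 236.6282] mid [249.033  239.3451] foot [232.0666 241.766 ] s at y=55.8: 89.26845583974607 z there 80.79999999999998
50 valve end px [264.9915 233.0335] mid [247.8603 237.9538] foot [232.503  242.3467] s at y=55.8: 95.90864539546607 z there 89.53997509442883
55 valve end px [261.747  229.5033] mid [246.5183 236.5972] foot [232.8985 242.9274] s at y=55.8: 105.16680091763183 z there 100.48701087178769
60 valve end px [258.1975 226.0759] mid [245.0191 235.2877] foot [233.25   243.5035] s at y=55.8: 118.29872981077804 z there 114.94970525156526
65 valve end px [254.3806 222.7882] mid [243.3765 234.0374] foot [233.5547 244.0705] s at y=55.8: 137.57641490598292 z there 135.25203268539485
```

Request:
arm_command(moves=[[[0.6,-0.08,0,0.25,0],[0.6,-0.08,0,0.25,0],[0.6,-0.04,0,0.27,0],[0.6,-0.04,0,0.27,0],[0.6,0,0,0.29,0],[0.6,0,0,0.29,0],[0.6,0,0,0.25,0],[0.6,0,0,0.25,0],[0.6,0,0,0,0]]])

```text
clock: 10.33
position: [0.6267, 0.0265, 0.1788]
ee_rot: [0.461, 0.535, -0.462, 0.536]
ft_force: [-0.2, 0.8, -5.4]
grip_width: 0.571
```

```bash
cat > look.py <<'E'
import sys
from fit import *
k=sys.argv[1]
b=save('scene',f's{k}.png'); a=save('top',f't{k}.png')
for n in('scene','top'):
  for q in('cyl_mid','cyl_foot','knob','clamp_tip'):
    for r in manip.pinpoint(q,n)[:1]: print(n,q,r['pixel'],round(r['confidence'],2))
z=lambda i,r,c:cv2.resize(i[r:r+90,c:c+110],None,fx=4,fy=4,interpolation=cv2.INTER_CUBIC)
cv2.imwrite('pics/v%s.png'%k,cv2.resize(np.hstack([z(b,180,190),z(a,115,205)]),None,fx=.9,fy=.9)[:,:,::-1])
E
python3 go.py; python3 look.py 8
```

```text
t 10.3333 pos [0.6267 0.0265 0.1788] yaw 0.14828408289777303 F [-0.1902  0.7956 -5.3704] w 0.5705184522354967 down [-0.     -0.0009 -1.    ] q [-0.4122  0.4463  0.3824  1.6192 -0.1796  1.1112  0.1645]
seat frame mm [-3.8679  1.9076]
scene cyl_mid [229.7, 235.4] 0.92
scene cyl_foot [248.8, 234.3] 0.75
scene knob [145.1, 144.2] 0.82
scene clamp_tip [225.4, 262.0] 0.73
top knob [157.1, 432.6] 0.87
top clamp_tip [162.8, 379.6] 0.96
```

View pics/v8.png

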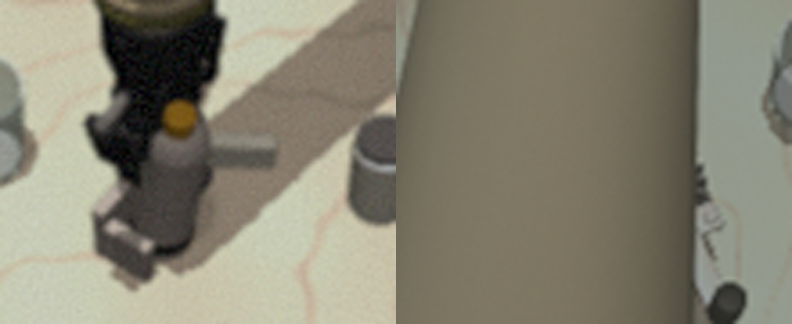

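Run:
```python
from fit import *
p=[.6308,.0252,.1504]
P=lambda a:proj('scene',W(p,a))[0]
for y in(0,.005,.01): print(y,'top',P((-.0039,y,.165)),'mid',P((-.0039,y,.0825)),'foot',P((-.0039,y,0)))
im=cv2.imread('pics/s8.png').astype(int); m=(im[:,:,2]-im[:,:,0]>60); m[:200]=0;m[230:]=0;m[:,:225]=0;m[:,255:]=0
r,c=np.nonzero(m); print('brass',c.mean(),r.mean(),c.min(),c.max(),r.min(),r.max())
for th in (70,75,80,85,90):
    t=np.radians(th); print(th,P((-.0039,-.025+.025*np.sin(t)+.165*np.cos(t),.025*np.cos(t)+.165*np.sin(t))))
```

```text
0 top [232.9352 209.4493] mid [233.7055 228.9199] foot [234.4173 246.5009]
0.005 top [234.5048 210.3241] mid [235.1982 229.7786] foot [235.8394 247.3409]
0.01 top [236.0795 211.2015] mid [236.6953 230.6396] foot [237.2655 248.1829]
brass 239.40322580645162 212.11290322580646 236 243 208 216
70 [250.4523 219.5482]
75 [246.2286 216.6437]
80 [241.8695 213.9759]
85 [237.4225 211.5706]
90 [232.9352 209.4493]
```

Request:
arm_command(moves=[[[0.6,0.02,0,0.11,0],[0.6,0.02,0,0.11,0],[0.6,0.02,0,0.11,0],[0.6,0.02,0,0,0],[0.6,0.02,0,0,0]]])

```text
clock: 11.25
position: [0.6279, 0.0204, 0.1764]
ee_rot: [0.461, 0.536, -0.461, 0.536]
ft_force: [-0.0, 2.7, -3.8]
grip_width: 0.567
```

```bash
cat > brass.py <<'E'
import sys
from fit import *
im=cv2.imread('pics/'+sys.argv[1]).astype(int); m=(im[:,:,2]-im[:,:,0]>60); m[:195]=0;m[230:]=0;m[:,:222]=0;m[:,255:]=0
r,c=np.nonzero(m); print('brass',c.mean(),r.mean(),c.min(),c.max(),r.min(),r.max())
E
python3 go.py; python3 look.py 9;python3 brass.py s9.png
```

```text
t 11.25 pos [0.6279 0.0204 0.1764] yaw 0.15010679883585848 F [-0.0353  2.6684 -3.8155] w 0.5668942383677084 down [ 0.0002  0.0004 -1.    ] q [-0.4016  0.4507  0.3827  1.6186 -0.1833  1.1076  0.1787]
seat frame mm [-3.5431 -4.2737]
scene cyl_mid [230.8, 234.3] 0.81
scene cyl_foot [247.8, 234.4] 0.66
scene knob [146.5, 143.4] 0.59
scene clamp_tip [178.9, 172.2] 0.82
top knob [316.2, 376.7] 0.8
top clamp_tip [161.3, 378.3] 0.93
brass 237.21666666666667 211.56666666666666 233 241 207 216
```

View pics/v9.png

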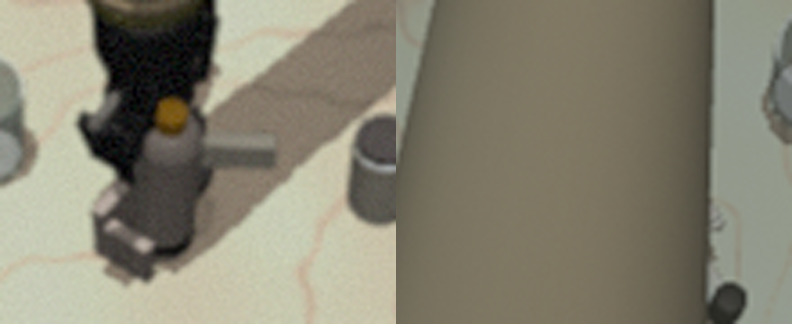

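Request:
arm_command(moves=[[[0.6,0.03,0.03,0.11,0],[0.6,0.03,0.03,0.11,0],[0.6,0.03,0.03,0.08,0],[0.6,0.03,0.03,0,0],[0.6,0,0,0,0]]])

```text
clock: 12.17
position: [0.6319, 0.0132, 0.173]
ee_rot: [0.461, 0.536, -0.461, 0.536]
ft_force: [-0.5, 2.0, -5.8]
grip_width: 0.565
```

```bash
python3 go.py; python3 look.py 10;python3 brass.py s10.png
```

```text
t 12.1667 pos [0.6319 0.0132 0.173 ] yaw 0.14990326091656658 F [-0.5167  1.9535 -5.8129] w 0.5652904919999514 down [-0.0006 -0.0002 -1.    ] q [-0.3886  0.4628  0.3837  1.6102 -0.1879  1.1058  0.1931]
seat frame mm [ -0.7569 -12.0238]
scene cyl_mid [231.0, 232.9] 0.89
scene cyl_foot [249.4, 232.2] 0.98
scene knob [144.4, 146.2] 0.98
scene clamp_tip [141.6, 286.1] 0.74
top knob [318.1, 376.9] 0.93
top clamp_tip [161.0, 378.6] 0.98
brass 233.66071428571428 211.30357142857142 230 237 207 215
```

View pics/v10.png

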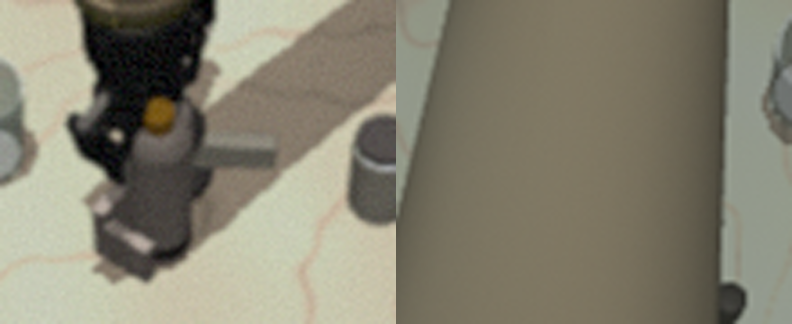

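Request:
arm_command(moves=[[[0.6,0.06,0.03,0.03,0],[0.6,0.06,0,0.03,0],[0.6,0.06,0,0,0],[0.6,0,0,0,0]]])

```text
clock: 13.0
position: [0.6328, 0.0118, 0.1692]
ee_rot: [0.461, 0.536, -0.461, 0.536]
ft_force: [-5.5, 1.7, 1.7]
grip_width: 0.564
```

```bash
python3 go.py; python3 look.py 11;python3 brass.py s11.png
```

```text
t 13.0 pos [0.6328 0.0118 0.1692] yaw 0.14998882087762996 F [-5.4833  1.6954  1.6544] w 0.5637074596613378 down [-0.0004  0.     -1.    ] q [-0.3852  0.4686  0.383   1.611  -0.1906  1.0995  0.1973]
seat frame mm [ -0.0742 -13.5356]
scene cyl_mid [251.6, 334.6] 0.52
scene cyl_foot [248.5, 235.7] 0.68
scene knob [144.8, 142.4] 0.82
scene clamp_tip [141.7, 288.4] 0.79
top knob [160.5, 433.7] 0.69
top clamp_tip [319.0, 322.0] 0.8
brass 233.0188679245283 212.0188679245283 230 236 208 216
```

Request:
arm_command(moves=[[[0.35,0,0,0,0],[0.35,0,0,0,0],[0.2,0,0,0,0],[0.0,0,0,0,0],[0,0,0,0,0],[0,0,0,0,0]]])

```text
clock: 14.0
position: [0.633, 0.0121, 0.169]
ee_rot: [0.461, 0.536, -0.461, 0.536]
ft_force: [-0.0, 0.2, 1.0]
grip_width: 1.001
```

```bash
python3 go.py; python3 look.py 12;python3 brass.py s12.png
```

```text
t 14.0 pos [0.633  0.0121 0.169 ] yaw 0.1502967551326236 F [-0.0403  0.2357  0.9897] w 1.000692810028796 down [ 0.0004  0.     -1.    ] q [-0.3855  0.4689  0.3827  1.611  -0.1907  1.0983  0.1972]
seat frame mm [  0.2532 -13.2909]
scene cyl_mid [230.4, 234.0] 0.85
scene cyl_foot [240.3, 242.8] 0.65
scene knob [180.6, 243.7] 0.63
scene clamp_tip [140.9, 287.3] 0.7
top knob [317.3, 377.6] 0.82
top clamp_tip [317.9, 320.3] 0.93
brass 232.71153846153845 211.8846153846154 229 236 208 216
```

View pics/v12.png

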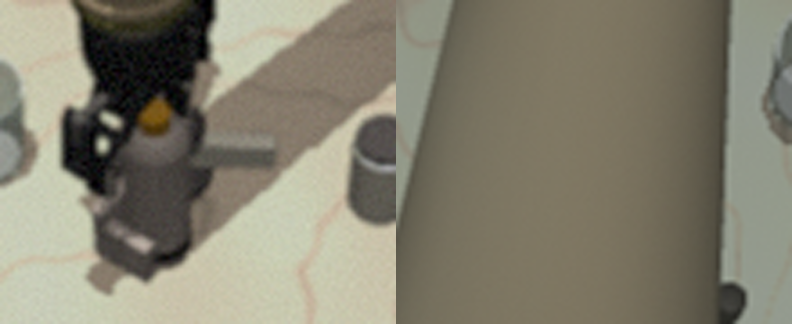

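Request:
arm_command(moves=[[[0,-0.5,0,0,0],[0,-0.8,0,0,0],[0,-0.9,0,0,0],[0,-0.9,0,0,0],[0,-0.9,0,0,0],[0,-0.9,0,0,0],[0,0,-0.9,0.3,0],[0,0,-0.9,0.3,0],[0,0,-0.9,0.3,0],[0,0,-0.9,0.3,0],[0,0,-0.9,0.3,0],[0,0,0,0,0]]])

```text
clock: 15.5
position: [0.5245, -0.0448, 0.2927]
ee_rot: [0.462, 0.535, -0.462, 0.535]
ft_force: [0.3, -0.8, 0.9]
grip_width: 1.0
```

```bash
python3 go.py .485 -.069 .16; python3 look.py 13;python3 brass.py s13.png
```

```text
t 15.5 pos [ 0.5245 -0.0448  0.2927] yaw 0.14644240826059282 F [ 0.3406 -0.8183  0.8861] w 0.9999160127006333 down [ 0.0003  0.0005 -1.    ] q [-0.4045  0.1167  0.4384  1.7587 -0.0522  1.2772  0.1928]
units [ 5.3083 -1.7073  0.7291] rows>= 6.0
seat frame mm [-115.565   -53.2953]
scene cyl_mid [229.8, 233.7] 0.62
scene cyl_foot [247.6, 234.6] 0.79
scene knob [145.5, 144.2] 0.83
scene clamp_tip [180.5, 171.3] 0.64
top cyl_mid [136.5, 258.5] 0.59
top cyl_foot [150.6, 256.4] 0.93
top knob [160.9, 432.5] 0.96
top clamp_tip [163.3, 377.6] 0.56
brass 232.3968253968254 211.33333333333334 228 236 207 216
```

View pics/v13.png

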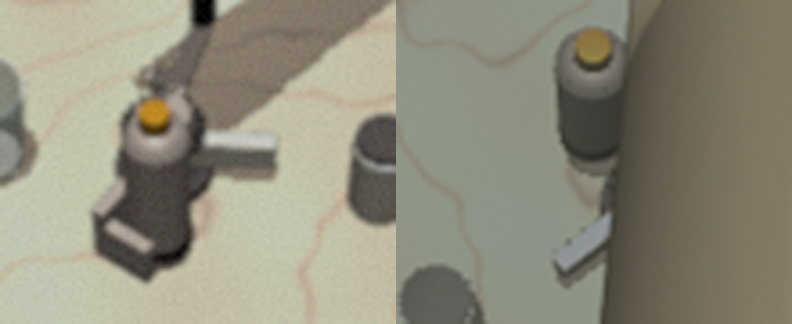

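```bash
python3 ov.py scene s13.png 0 0 0 0 90; python3 ov.py top t13.png 0 0 0 0 90; python3 -c "
import cv2,numpy as np
cv2.imwrite('pics/b2.png',np.hstack([cv2.imread('pics/ov_s13.png'),cv2.imread('pics/ov_t13.png')]))"
```

```text
(no output)
```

View pics/b2.png

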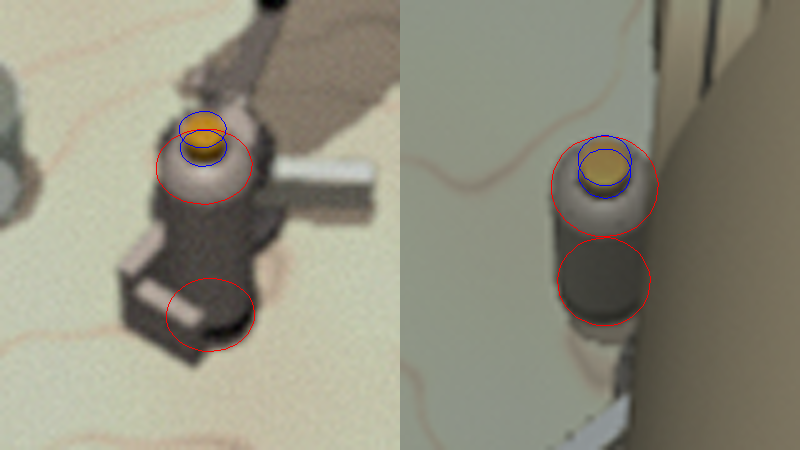

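```bash
cat > kn.py <<'E'
import sys
from fit import *
p=[.6308,.0252,.1504]; a=np.linspace(0,6.283,30); outs=[]
def kpos(h,z): t=np.radians(227)-h; return W(p,(-.061+.105*np.cos(t),-.040+.105*np.sin(t),z))
if __name__=='__main__':
    h=float(sys.argv[1])
    print(kpos(h,.098))
    for n,f in(('top',sys.argv[2]),('scene',sys.argv[3])):
        im=cv2.imread('pics/'+f); c=proj(n,kpos(h,.098))[0].astype(int); x0,y0=c-[30,30]
        big=cv2.resize(im[y0:y0+60,x0:x0+60],None,fx=6,fy=6,interpolation=cv2.INTER_CUBIC)
        for z in(.073,.123):
            P=[kpos(h,z)+.011*np.array([np.cos(t),np.sin(t),0]) for t in a]
            cv2.polylines(big,[((proj(n,P)-[x0,y0]+.5)*6).astype(np.int32)],True,(0,0,255))
        outs.append(big)
    cv2.imwrite('pics/kn.png',np.hstack(outs))
E
python3 kn.py .5 top0.png scene0.png
```

```text
[ 0.4829 -0.0711  0.098 ]
```

View pics/kn.png

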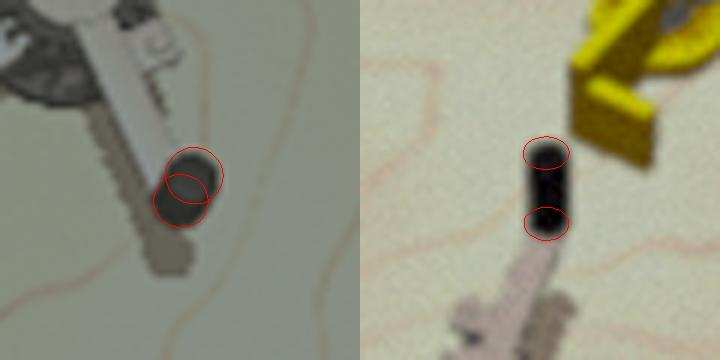

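Request:
arm_command(moves=[[[0.3,0,0,0,6.86],[0.3,0,0,0,6.86],[0.3,0,0,0,6.86],[0.3,0,0,0,6.86],[0.3,0,0,0,6.86],[0.3,0,0,0,6.86],[0.3,0,0,0,6.86],[0.3,0,0,0,6.86],[0.3,0,0,0,6.86],[0.3,0,0,0,6.86],[0.3,0,0,0,0]]])

```text
clock: 16.92
position: [0.5274, -0.0417, 0.2913]
ee_rot: [-0.683, -0.181, 0.684, -0.181]
ft_force: [0.9, -0.2, 1.4]
grip_width: 0.698
```

```bash
python3 go.py .484 -.070 .156 -1.051
```

```text
t 16.9167 pos [ 0.5274 -0.0417  0.2913] yaw -1.0526508353430004 F [ 0.8634 -0.1603  1.3601] w 0.6978240503878571 down [-0.0002 -0.0001 -1.    ] q [-0.4795  0.1263  0.5164  1.7573 -0.0649  1.2751 -1.0002]
units [5.4124 0.1238 2.067 ] rows>= 6.0
turn deg -0.09458589782495905
seat frame mm [-112.2677  -50.6483]
```

Request:
arm_command(moves=[[[0.3,0,0.04,0.69,0],[0.3,0,0.04,0.69,0],[0.3,0,0.04,0.69,0],[0.3,0,0,0,0],[0.3,0.8,0,0,0],[0.3,0.8,0,0,0],[0.3,0.8,0,0,0],[0.3,0.8,0,0,0],[0.3,0,0,0,0]]])

```text
clock: 17.67
position: [0.4826, -0.0698, 0.2081]
ee_rot: [-0.681, -0.185, 0.684, -0.184]
ft_force: [-0.9, -0.1, -0.9]
grip_width: 0.699
```

```bash
python3 go.py .484 -.070 .156 -1.051
python3 - <<'E'
from h import *
b=save('scene','s14.png')
cv2.imwrite('pics/v14.png',cv2.resize(b[130:250,180:330][:,:,::-1],None,fx=4,fy=4))
E
```

```text
t 17.6667 pos [ 0.4826 -0.0698  0.2081] yaw -1.043119436171448 F [-0.9446 -0.0983 -0.8709] w 0.6994990662696966 down [-0.0052 -0.0006 -1.    ] q [-0.4502  0.1108  0.5338  1.9572 -0.0622  1.0949 -0.9334]
units [ 2.0849  0.0408 -0.0558] rows>= 3.0
turn deg 0.4515230475594848
seat frame mm [-160.8069  -71.7068]
```

View pics/v14.png

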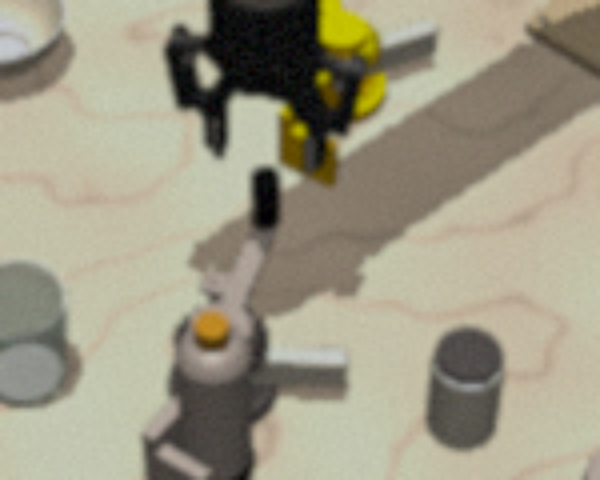

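Fingers straddle the knob (crop (265,195)). Descend and grip.

Request:
arm_command(moves=[[[0.3,0.7,0,0,0],[0.3,0.7,0,0,0],[0.3,0.68,0,0,0],[0.3,0,0,0,0],[0.85,0,0,0,0],[0.85,0,0,0,0],[0.85,0,0,0,0],[0.85,0,0,0,0],[0.85,0,0,0,0],[0.85,0,0,0,0]]], force=20)

```text
clock: 18.55
position: [0.4848, -0.0703, 0.1609]
ee_rot: [0.684, 0.183, -0.682, 0.183]
ft_force: [-1.0, 0.8, 7.6]
grip_width: 0.251
```

```bash
cat > st.py <<'E'
import sys
from kn import *
from h import *
o=manip.get_obs(); m=R.from_quat(o['ee_rot']).as_matrix(); yaw=np.arctan2(m[1,1],m[0,1])
pv=W(p,(-.061,-.04,0))[:2]; d=o['position'][:2]-pv
h=(np.radians(227)+p[2]-np.arctan2(d[1],d[0])+np.pi)%(2*np.pi)-np.pi
print('t',round(o['clock'],2),'pos',o['position'],'yaw',yaw,'F',o['ft_force'],'w',o['grip_width'],'r',np.hypot(*d),'h',h)
if len(sys.argv)>2:
    h1=float(sys.argv[1]);n=int(sys.argv[2]); h0=float(sys.argv[3]) if len(sys.argv)>3 else h
    prev=o['position'] if len(sys.argv)<=3 else np.r_[kpos(h0,0)[:2],o['position'][2]]
    for a in np.linspace(h0,h1,n+1)[1:]:
        w=np.r_[kpos(a,0)[:2],o['position'][2]]; print(round(a,3),np.round(m.T@(w-prev)/.025,2)[1:]); prev=w
E
python3 st.py 0 6
```

```text
t 18.55 pos [ 0.4848 -0.0703  0.1609] yaw -1.0468038354545801 F [-1.0363  0.8271  7.6135] w 0.25131907515116386 r 0.10292854087211213 h 0.4982784479244877
0.415 [0.34 0.09]
0.332 [ 0.35 -0.03]
0.249 [ 0.34 -0.05]
0.166 [ 0.34 -0.08]
0.083 [ 0.33 -0.11]
0.0 [ 0.32 -0.14]
```

Request:
arm_command(moves=[[[0.85,-0.1,0.34,0.05,0],[0.85,-0.05,0.35,-0.03,0],[0.85,0,0.34,-0.05,0],[0.85,0,0.34,-0.08,0],[0.85,0,0.33,-0.11,0],[0.85,0,0.26,-0.11,0],[0.85,0,0,0,0],[0.85,0,0,0,0]]])

```text
clock: 19.22
position: [0.5159, -0.1095, 0.163]
ee_rot: [0.683, 0.182, -0.683, 0.183]
ft_force: [-0.3, -2.6, -10.3]
grip_width: 0.248
```

```bash
python3 st.py .88 10;  python3 - <<'E'
from h import *
a=save('top','t15.png');b=save('scene','s15.png')
cv2.imwrite('pics/v15.png',cv2.resize(b[130:250,180:330][:,:,::-1],None,fx=4,fy=4))
E
```

```text
t 19.22 pos [ 0.5159 -0.1095  0.163 ] yaw -1.0485836601525822 F [ -0.3486  -2.5956 -10.3337] w 0.2483902195246673 r 0.10520795713044778 h 0.013307672917747482
0.1 [-0.34  0.13]
0.187 [-0.35  0.11]
0.273 [-0.36  0.08]
0.36 [-0.36  0.05]
0.447 [-0.36  0.02]
0.533 [-0.36 -0.02]
0.62 [-0.36 -0.05]
0.707 [-0.36 -0.08]
0.793 [-0.35 -0.11]
0.88 [-0.34 -0.14]
```

View pics/v15.png

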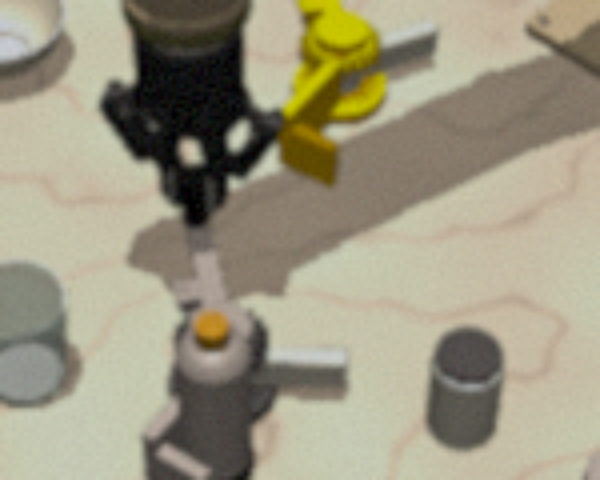

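Request:
arm_command(moves=[[[0.85,0.06,-0.34,0.13,0],[0.85,0,-0.35,0.11,0],[0.85,0,-0.36,0.08,0],[0.85,0,-0.36,0.05,0],[0.85,0,-0.36,0.02,0],[0.85,0,-0.36,-0.02,0],[0.85,0,-0.36,-0.05,0],[0.85,0,-0.36,-0.08,0],[0.85,0,-0.35,-0.11,0],[0.85,0,-0.34,-0.14,0],[0.85,0,0,0,0],[0.85,0,0,0,0]]])

```text
clock: 20.32
position: [0.4721, -0.0317, 0.1628]
ee_rot: [0.684, 0.183, -0.682, 0.183]
ft_force: [-4.4, -0.4, 7.7]
grip_width: 0.257
```

```bash
cat > rt.py <<'E'
import sys
from fit import *
k=sys.argv[1]; p=[.6308,.0252,.1504]; pv=W(p,(-.061,-.04,0))
a=save('top',f't{k}.png');b=save('scene',f's{k}.png')
for n in('top','scene'):
    for r in manip.pinpoint('clamp_tip',n)[:3]:
        q=atz(n,*r['pixel'],.031)-pv
        if abs(np.hypot(*q[:2])-.082)<.02: print(n,r['pixel'],r['confidence'],'ratchet',np.radians(150)+p[2]-np.arctan2(q[1],q[0]))
z=lambda i,r,c:cv2.resize(i[r:r+100,c:c+110],None,fx=3.6,fy=3.6,interpolation=cv2.INTER_CUBIC)
cv2.imwrite('pics/v%s.png'%k,np.hstack([z(b,160,190),z(a,115,205)])[:,:,::-1])
E
python3 st.py 0.01 9; python3 rt.py 16
```

```text
t 20.32 pos [ 0.4721 -0.0317  0.1628] yaw -1.046520191107331 F [-4.367  -0.3731  7.6696] w 0.2568575054817007 r 0.10473919714874262 h 0.8920941977537868
0.794 [0.38 0.17]
0.696 [0.39 0.12]
0.598 [0.4  0.08]
0.5 [0.41 0.04]
0.402 [0.41 0.  ]
0.304 [ 0.41 -0.04]
0.206 [ 0.4  -0.08]
0.108 [ 0.39 -0.12]
0.01 [ 0.38 -0.16]
top [170.9, 244.6] 0.47 ratchet 1.0418618992205189
scene [238.0, 257.8] 0.79 ratchet 1.1926378504887045
```

View pics/v16.png

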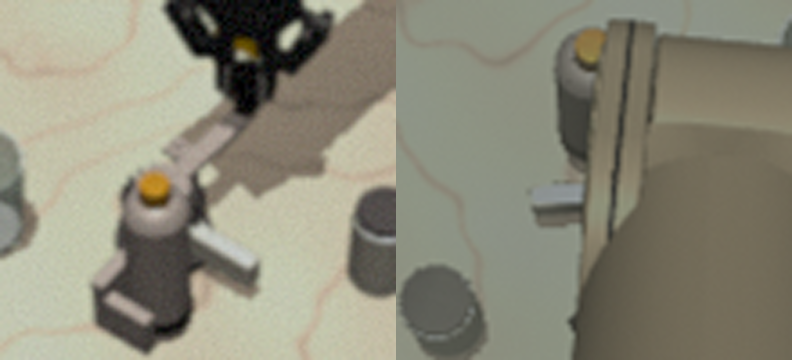

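Request:
arm_command(moves=[[[0.85,0,0.38,0.16,0],[0.85,0,0.39,0.12,0],[0.85,0,0.4,0.08,0],[0.85,0,0.41,0.04,0],[0.85,0,0.41,0,0],[0.85,0,0.41,-0.04,0],[0.85,0,0.4,-0.08,0],[0.85,0,0.39,-0.12,0],[0.85,0,0.34,-0.14,0],[0.85,0,0,0,0],[0.85,0,0,0,0]]])

```text
clock: 21.43
position: [0.5162, -0.109, 0.1619]
ee_rot: [0.684, 0.182, -0.683, 0.183]
ft_force: [1.2, -0.4, 4.7]
grip_width: 0.252
```

```bash
python3 st.py 0.9 14; python3 rt.py 17
```

```text
t 21.43 pos [ 0.5162 -0.109   0.1619] yaw -1.0479326480769222 F [ 1.2173 -0.4463  4.6692] w 0.25221491338944846 r 0.10464541085601572 h 0.013444389320167005
0.077 [-0.24  0.12]
0.14 [-0.25  0.09]
0.203 [-0.26  0.07]
0.267 [-0.26  0.06]
0.33 [-0.26  0.04]
0.393 [-0.26  0.02]
0.457 [-0.27  0.01]
0.52 [-0.27 -0.01]
0.583 [-0.26 -0.03]
0.647 [-0.26 -0.04]
0.71 [-0.26 -0.06]
0.773 [-0.25 -0.08]
0.837 [-0.25 -0.09]
0.9 [-0.24 -0.11]
top [169.2, 246.4] 0.89 ratchet 1.0934636497568033
scene [235.9, 258.4] 0.78 ratchet 1.118110691244909
```

Request:
arm_command(moves=[[[0.85,0,-0.24,0.12,0],[0.85,0,-0.25,0.09,0],[0.85,0,-0.26,0.07,0],[0.85,0,-0.26,0.06,0],[0.85,0,-0.26,0.04,0],[0.85,0,-0.26,0.02,0],[0.85,0,0,0,0]]])

```text
clock: 22.22
position: [0.4858, -0.0804, 0.1617]
ee_rot: [-0.682, -0.183, 0.684, -0.183]
ft_force: [-4.2, -6.3, 7.6]
grip_width: 0.247
```

```bash
python3 st.py; python3 rt.py 18
```

```text
t 22.22 pos [ 0.4858 -0.0804  0.1617] yaw -1.0471125464362274 F [-4.2219 -6.3175  7.6328] w 0.24657989332404148 r 0.10703004062611514 h 0.4098410965482113
top [168.3, 245.5] 0.61 ratchet 1.124546904314964
scene [237.8, 257.2] 0.73 ratchet 1.1999749670963962
```

View pics/v18.png

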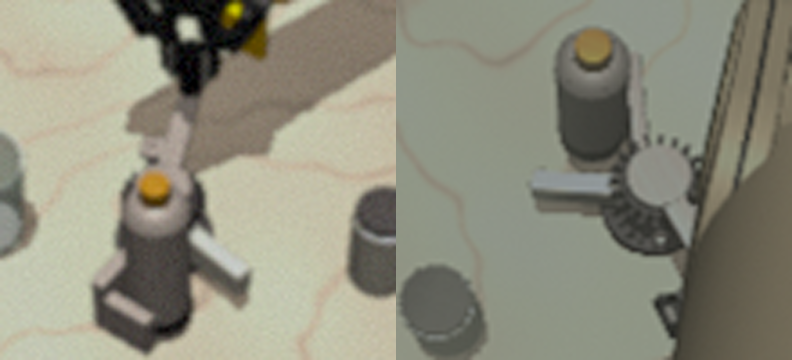

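Request:
arm_command(moves=[[[0.85,0,-0.26,0.0,0],[0.85,0,-0.26,-0.01,0],[0.85,0,-0.26,-0.03,0],[0.85,0,-0.26,-0.04,0],[0.85,0,0,0,0]]])

```text
clock: 22.83
position: [0.4749, -0.0563, 0.1615]
ee_rot: [-0.682, -0.183, 0.683, -0.183]
ft_force: [-2.3, -3.9, 4.9]
grip_width: 0.249
```

```bash
python3 st.py; python3 rt.py 19
```

```text
t 22.83 pos [ 0.4749 -0.0563  0.1615] yaw -1.0464066483530263 F [-2.2884 -3.89    4.8734] w 0.24927580255281287 r 0.10674890507694035 h 0.6581675157501223
top [160.8, 246.7] 0.77 ratchet 1.3778512082711243
scene [242.1, 250.2] 0.75 ratchet 1.47731139875484
```

View pics/v19.png

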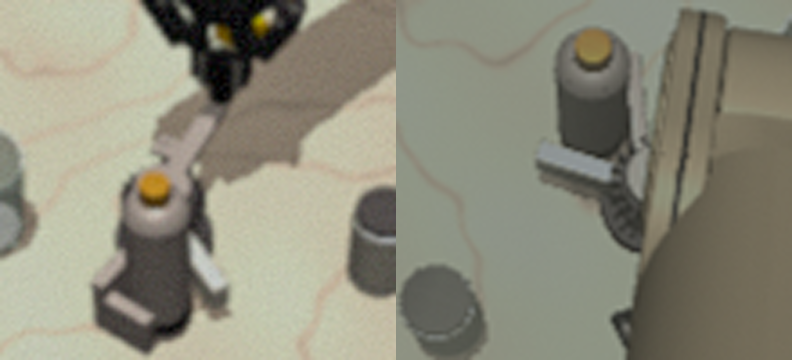

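Request:
arm_command(moves=[[[0.85,0,-0.26,-0.06,0],[0.85,0,-0.22,-0.07,0],[0.85,0,0,0,0]]])

```text
clock: 23.28
position: [0.4721, -0.0447, 0.1614]
ee_rot: [-0.682, -0.183, 0.683, -0.183]
ft_force: [-1.5, -4.9, 3.3]
grip_width: 0.251
```

```bash
python3 st.py; python3 rt.py 20
```

```text
t 23.28 pos [ 0.4721 -0.0447  0.1614] yaw -1.0465976964759671 F [-1.4712 -4.8571  3.3443] w 0.25135323927217895 r 0.10649331938015427 h 0.770264176823698
top [158.6, 250.6] 0.54 ratchet 1.4906796881202586
top [144.8, 249.0] 0.29 ratchet 1.8536270208446224
scene [240.4, 245.6] 0.42 ratchet 1.582971203548075
```

View pics/v20.png

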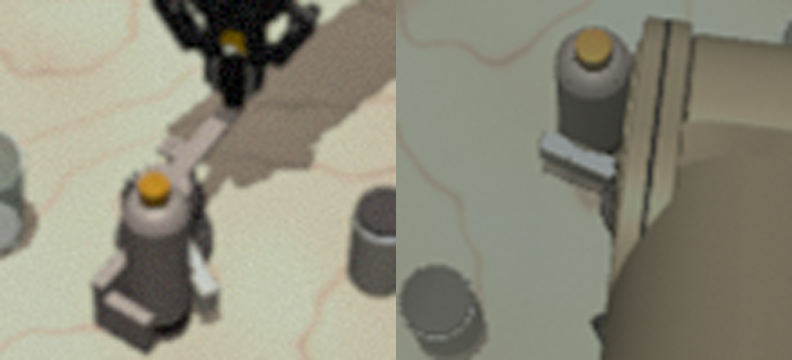

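Request:
arm_command(moves=[[[0.85,0,-0.12,-0.04,0],[0.85,0,0,0,0]]])

```text
clock: 23.65
position: [0.4717, -0.0429, 0.1614]
ee_rot: [-0.683, -0.182, 0.684, -0.183]
ft_force: [-2.3, -9.8, 3.1]
grip_width: 0.252
```

Request:
arm_command(moves=[[[0.85,0,-0.12,-0.04,0],[0.85,0,0,0,0]]])

```text
clock: 23.82
position: [0.4711, -0.0409, 0.1614]
ee_rot: [-0.683, -0.181, 0.684, -0.183]
ft_force: [-1.4, -13.2, 3.0]
grip_width: 0.252
```

```bash
python3 st.py; python3 rt.py 21
```

```text
t 23.82 pos [ 0.4711 -0.0409  0.1614] yaw -1.0492330645725223 F [ -1.3751 -13.1629   3.0289] w 0.2517175958279209 r 0.10677606888401094 h 0.8071342082169863
top [155.4, 250.7] 0.57 ratchet 1.5998966859132873
scene [243.0, 245.9] 0.59 ratchet 1.6156117493121984
```

View pics/v21.png

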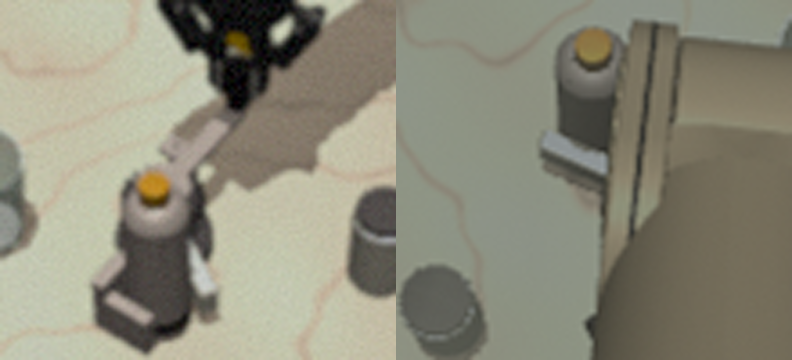

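```bash
python3 st.py 0.01 9
```

```text
t 24.02 pos [ 0.4711 -0.0409  0.1614] yaw -1.0492262626252307 F [ -1.834  -13.1569   3.9412] w 0.25028111069338493 r 0.10676955814722776 h 0.8066536589445477
0.718 [0.38 0.05]
0.63 [0.36 0.08]
0.541 [0.37 0.05]
0.453 [0.37 0.02]
0.364 [ 0.37 -0.02]
0.276 [ 0.37 -0.05]
0.187 [ 0.36 -0.08]
0.099 [ 0.35 -0.11]
0.01 [ 0.34 -0.14]
```

Request:
arm_command(moves=[[[0.85,0,0.4,0.07,0],[0.85,0,0.38,0.08,0],[0.85,0,0.37,0.05,0],[0.85,0,0.37,0.02,0],[0.85,0,0.37,-0.02,0],[0.85,0,0.37,-0.05,0],[0.85,0,0.36,-0.08,0],[0.85,0,0.35,-0.11,0],[0.85,0,0.34,-0.14,0],[0.85,0,0,0,0],[0.85,0,0,0,0]]])

```text
clock: 24.93
position: [0.5171, -0.1082, 0.1611]
ee_rot: [-0.683, -0.183, 0.683, -0.183]
ft_force: [-0.7, -0.7, -5.2]
grip_width: 0.256
```

```bash
python3 st.py 0.0 1; python3 rt.py 22
```

```text
t 24.93 pos [ 0.5171 -0.1082  0.1611] yaw -1.0475137367938987 F [-0.7004 -0.7058 -5.1669] w 0.25601316280147124 r 0.10342713862008511 h 0.011508451603141623
0.0 [0.07 0.04]
top [157.4, 247.2] 0.68 ratchet 1.4910754524688925
scene [245.0, 245.2] 0.74 ratchet 1.6626954531937235
```

View pics/v22.png

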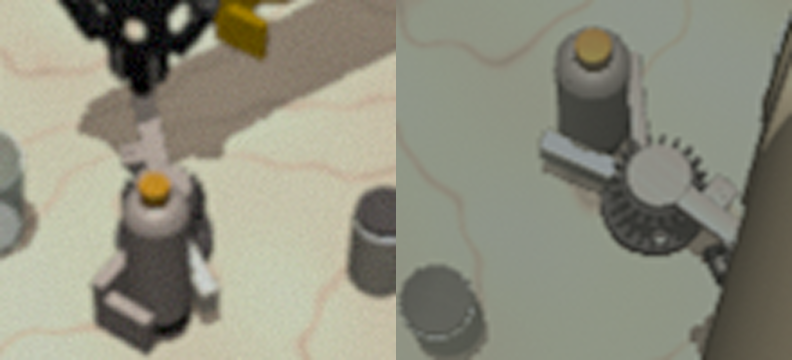

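```bash
cat > ca.py <<'E'
import sys
from fit import *
p=[.6308,.0252,.1504]; outs=[]
for n,f in(('top','t%s.png'),('scene','s%s.png')):
  for r in(1.47,1.57):
    im=cv2.imread('pics/'+f%sys.argv[1]); c0=proj(n,W(p,(-.02,.02,.05)))[0].astype(int); x0,y0=c0-[25,30]; Z=8
    big=cv2.resize(im[y0:y0+55,x0:x0+50],None,fx=Z,fy=Z,interpolation=cv2.INTER_CUBIC)
    t=np.radians(150)-r; P=[]
    for l,w in((.03,.008),(.09,.008),(.09,-.008),(.03,-.008)):
        P.append(W(p,(-.061+l*np.cos(t)-w*np.sin(t),-.04+l*np.sin(t)+w*np.cos(t),.046)))
    cv2.polylines(big,[((proj(n,P)-[x0,y0]+.5)*Z).astype(np.int32)],True,(0,0,255)); outs.append(big)
o=np.vstack([np.hstack(outs[:2]),np.hstack(outs[2:])]); cv2.imwrite('pics/ca.png',cv2.resize(o,None,fx=.68,fy=.68))
E
python3 ca.py 22
```

```text
(no output)
```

View pics/ca.png

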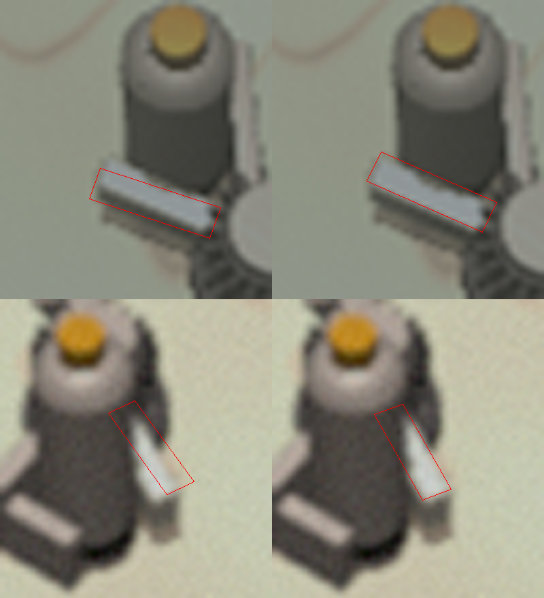

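Request:
arm_command(moves=[[[0.7,0,0,0,0],[0.5,0,0,0,0],[0.3,0,0,0,0],[0.3,0,0,0,0],[0.3,-0.4,0,0,0],[0.3,-0.8,0,0,0],[0.3,-0.9,0,0,0],[0.3,-0.9,0,0,0],[0.3,-0.9,0,0,0],[0.3,0,0,0.8,0],[0.3,0,0,0.8,0],[0.3,0,0,0,0]]])

```text
clock: 26.13
position: [0.4803, -0.1306, 0.2604]
ee_rot: [0.684, 0.182, -0.683, 0.182]
ft_force: [0.6, -0.7, -0.4]
grip_width: 0.702
```

```bash
python3 go.py; python3 rt.py 23; python3 kn.py 0.01 t23.png s23.png; python3 ov.py scene s23.png 0 0 0 0 90; python3 ov.py top t23.png 0 0 0 0 90; python3 -c "
import cv2,numpy as np
a=cv2.resize(np.hstack([cv2.imread('pics/ov_s23.png'),cv2.imread('pics/ov_t23.png')]),(720,405));cv2.imwrite('pics/b3.png',cv2.resize(np.vstack([a,cv2.imread('pics/kn.png')]),(560,595)))"
```

```text
t 26.1333 pos [ 0.4803 -0.1306  0.2604] yaw -1.0505993641836306 F [ 0.626  -0.6554 -0.377 ] w 0.7016929728049514 down [ 0.0009  0.0003 -1.    ] q [-0.3884  0.0726  0.5934  1.8775 -0.044   1.2034 -0.8311]
seat frame mm [-172.1713 -131.5042]
top [156.6, 249.1] 0.85 ratchet 1.538864117827843
scene [241.0, 249.5] 0.52 ratchet 1.4749549607253332
[ 0.5163 -0.1095  0.098 ]
```

View pics/b3.png

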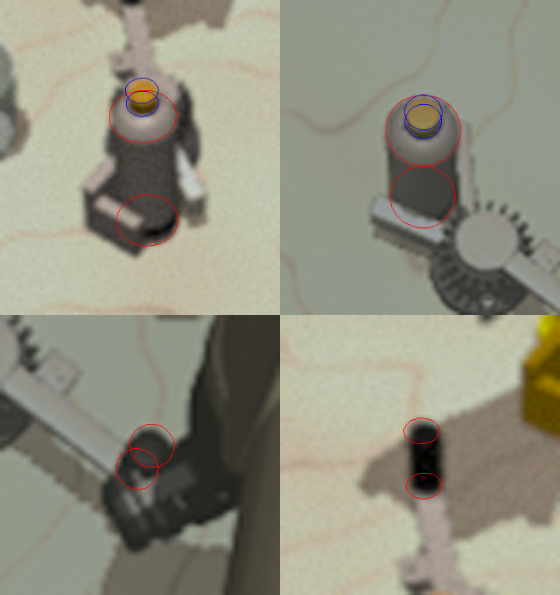

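View pics/s23.png

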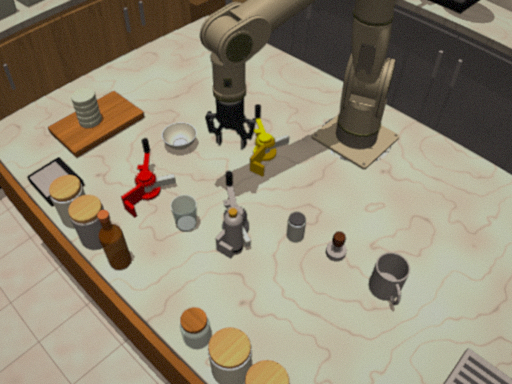

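```bash
python3 -c "
from workcell import manip
print(manip.hand_in(), manip.get_obs()['clock'])"
```

```text
the job is handed in; nothing more can be done
the job is handed in; nothing more can be done
```

The job is handed in. The cylinder is upright in the dock's corner, valve up, the clamp arm is closed on it, and the handle is back at its rest. The robot's clock read about 26 s of the allowed 64 s; `hand_in()` gives no verdict.

**What I did**
- I gripped the cylinder near the valve, lined it up with the dock and butted its foot against the end stop. I then lifted it along an arc until it stood, pressed it to the back stop and released it.
- I swung the handle loose from about 0.50 to 0.01 rad. The clamp arm showed no movement in the scene picture.
- I pumped two strokes. On the second, the force along y rose from about 5 to 13 N as the arm met the cylinder. Then I swung the handle back, let go of the knob and drew the arm away.

**Last checks**
- **Cylinder:** the upright cylinder model at the seat matches the last pictures from both cameras to about 1–2 mm.
- **Handle:** the knob matches the model at 0.01 rad in the scene picture. In the top picture the gripper partly covers it.
- **Other things on the counter:** none looks moved or tipped; I judged this by eye only. The final force reading was near zero.

**Disagreement:** the networks read the ratchet at 1.54 (top) and 1.47 (scene); the scene value is below the required 1.51. I went by the clamp-bar overlay, which sits nearest 1.57, and by the force rise at contact.

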